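Dry-fit the lifts of a model hull on its building board

TASK

Dry-fit the model hull before gluing: slide the four boat-shaped wooden lifts down over both dowels of the building board, the widest first and each narrower one on top of the last, every pointed bow over the end where the bow is drawn on the board, each seated flat. Leave the glue bottle, the tape roll and the blue tin where they are.

Things in the scene. Friction and masses are not known exactly. Their poses are not given: they have to be found in the camera images.
- lift_pale: Hull lift, pale yellow wood: loose flat boat-shaped board, 156 x 58 x 12 mm (widest, first). Origin: underside, amidships at the full width and balance point; z up, x to the pointed bow (86 mm ahead; square stern 70 mm behind). Through holes: round, 14 mm, at x = +36 mm; slot 19 x 14 mm at x = -36 mm. Sides nearly parallel at the origin: grip there, along y.
- lift_red: Hull lift, red mahogany: loose flat boat-shaped board, 144 x 52 x 12 mm (second). Origin: underside, amidships at the full width and balance point; z up, x to the pointed bow (79 mm ahead; square stern 65 mm behind). Through holes: round, 14 mm, at x = +36 mm; slot 19 x 14 mm at x = -36 mm. Sides nearly parallel at the origin: grip there, along y.
- lift_brown: Hull lift, mid-brown teak: loose flat boat-shaped board, 132 x 46 x 12 mm (third). Origin: underside, amidships at the full width and balance point; z up, x to the pointed bow (73 mm ahead; square stern 59 mm behind). Through holes: round, 14 mm, at x = +36 mm; slot 19 x 14 mm at x = -36 mm. Sides nearly parallel at the origin: grip there, along y.
- lift_dark: Hull lift, very dark brown walnut: loose flat boat-shaped board, 120 x 40 x 12 mm (narrowest, last). Origin: underside, amidships at the full width and balance point; z up, x to the pointed bow (66 mm ahead; square stern 54 mm behind). Through holes: round, 14 mm, at x = +36 mm; slot 19 x 14 mm at x = -36 mm. Sides nearly parallel at the origin: grip there, along y.
- building_board: Fixed plywood board 200 x 90 x 18 mm with a pencilled boat plan. Origin: underside, midway between its two upright dowels; x to the drawn bow, z up. Dowels at x = +36 and -36 mm, 10 mm thick, 56 mm above the board's top (z = 18 mm), last 12 mm tapered to 3 mm. Holes have 2 mm play: a lift slides down freely, its origin over the board's.
- bow_dowel (a point): Foot of the board's bow dowel, on its axis at the board's top surface: this is the end the bows must point to.
- wood_glue: Bystander: white glue bottle with yellow nozzle, 59 mm thick, 182 mm tall, standing beside the lifts; origin under its centre.
- masking_tape: Bystander: roll of masking tape lying flat, 96 mm across, 25 mm high; origin under its centre.
- stamp_tin: Bystander: closed blue tin box lying flat, 75 x 121 x 24 mm; origin under its centre.

How it is judged:
By the outcome, as a careful person would: the job done as asked, in the order asked, and still so for the second after the job is handed in, with the robot touching nothing.
It also fails if it takes over 128 s, if anything falls off the work surface, if the arm or the gripper's body presses on something with over 40 N, if the wrist force passes 120 N, or if a joint passes its speed limit or range.

ROBOT

A 7-joint arm with a two-finger parallel gripper is mounted at the origin on a cart in front of the work surface, level with it; the furniture and walls round the work are solid. World frame = base frame: x ahead of the robot, y to its left, z up, the work surface at z = 0. Lengths are in m, angles in rad, forces in N, time in s.
With the tool pointing down it reaches from about 0.4 to 0.85 m from the base axis. Payload 10.4 kg.
Tool frame: the origin (TCP) lies on the centre line of the jaws, within the pads' length; the fingertips stand 11 mm ahead of it and the grasp point (between the pads) lies 8 mm behind it (tip_reach is the distance from the TCP to the fingertips, in m); z points along the fingers, y is the line along which they close (so a half turn about z gives the same grasp; the last joint's range is limited). The gripper opens to 85 mm and grips with 20 to 120 N. Pads are 22 mm wide; open, the fingers measure 114 mm over their backs; the gripper's body (76 mm by 85 mm) begins 54 mm behind the grasp point. The pads swing forward as they close: fully open they stand 13 mm farther back than shut.
Start: joints at [-1.187, 0.332, -0.065, 1.46, 0.022, 1.35, -0.088], TCP at [0.247, 0.574, 0.242] pointing down, gripper open.
Joint ranges: [-2.6, 2.6], [-0.5, 2.12], [-1.47, 1.34], [0.16, 2.42], [-1.27, 4.41], [0.06, 2.06], [-2.6, 2.6]. Speed limits (rad/s): [2.22, 2.22, 2.79, 2.79, 3.14, 3.14, 3.14].

INTERFACE

Orientations are given as a unit quaternion [x, y, z, w].
In Python, from workcell import get_obs, camera, hand_in, tip_reach gives the robot as it stands. The module is installed in compiled form; this text tells all that it offers.
- The arm moves only by the tool move_arm, never from a script. Its argument "plan" is a list of rows, each an object with "delta_pos": the shift along the tool's x, y, z in normalised numbers (1 is 0.6 m), a list of three; "turn": the turn, a rotation vector about the tool's x, y, z in a scale on which 1.0 is 4 rad, a list of three; "fingers": the closure, from 0 (fully open) to 1 (shut). A call has 1 to 12 rows; each row is the pose to reach, as a shift and turn from the pose commanded when the call began, along the tool's axes at that moment; what a row does not reach only later rows make up. A row lasts 1/8 s, in which the tool goes at most 62.5 mm and 10.7 degrees, less where a joint would pass 70% of its speed; a pose out of reach is approached as far as the arm can. A shift or turn number past 1, either way, is cut back to 1. A call with a gripper value outside its range is refused whole. The fingers move at their own pace and stop on an object; "force" is the grip in N (left out, the last holds). Time passes only in rows, so rows that repeat a pose let the fingers close. It gives the time, the measured TCP pose, the force, the opening and the grip force at its end, in the units of the state.
- get_obs(): the state, without advancing time (a new reading comes with each control period).
- camera(name): name is "scene" or "top" or "wrist"; returns a dict with "color" (400x640x3 uint8, red, green, blue), "range_z" (400x640 float32, m along the optical axis (not along the pixel's ray), 0 where there is no reading), "fx", "fy", "cx", "cy" (pixels), "R" (3x3) and "t" (3): a world point X has camera coordinates R X + t; the wrist camera has in their place "tool_from_camera" (4x4, takes a point from camera to tool coordinates, whose origin is the TCP and whose axes are the flange's). Camera axes: x right, y down, z forward; pixel columns grow to the right and rows downward; lengths in m; the calibration is good to about 2 mm. The wrist camera is an equidistant fisheye: a pixel r from the principal point sees the ray r / f radians off the axis. A picture is of the moment at which its call begins: read the wrist's pose just before it.
- hand_in(): hands the job in; it is judged then, once.
The state is a dict: "clock": time; "joint_pos": joint angles; "joint_velocities": joint speeds; "tau": joint torques, N m; "position": TCP position; "ee_rot": TCP orientation; "ft_force": force on the tool from outside, world axes, zero at the start; "torque": the same for the moment, N m; "grip_width": opening from 0.0 (shut) to 1.0 (fully open); "grasp_force": force on a finger pad.
Only numpy, scipy, OpenCV 4.12 (cv2) and the standard library are available. Lean on these libraries where they do the work, as an engineer would, in place of code of your own. Each camera call takes 0.05 s, during which the arm holds its last target. There are 200 camera calls.

## Working session

There is one attempt and no reset: what is moved stays moved. The work goes in short steps, Python scripts to look and compute and a tool call to move; the robot and the scene stay as the last step left them, time stands still between calls to the robot, and variables do not carry over. Pictures are saved under pics/ and viewed, at most 14 in all, crops included, and the job is handed in when it is done.

Besides the shell and the picture viewer there is one more tool, called after "Call:" by a JSON object that holds its "api" and its "payload". move_arm: Moves the arm, as the interface text tells. Its arguments: {"type":"object","properties":{"plan":{"type":"array","items":{"type":"object","properties":{"delta_pos":{"type":"array","items":{"type":"number"}},"turn":{"type":"array","items":{"type":"number"}},"fingers":{"type":"number"}}}},"force":{"type":"number"}},"required":["plan"]}

```bash
mkdir -p pics
python3 - <<'E'
from workcell import *
import cv2,numpy as np
print(get_obs(),tip_reach)
for n in("top","scene"):
    c=camera(n);np.savez(f"{n}0.npz",**c);cv2.imwrite(f"pics/{n}0.png",c["color"][:,:,::-1]);print(n,c["fx"],c["cx"],c["cy"],c["R"],c["t"])
E
```

```text
{'clock': 0.0, 'joint_pos': array([-1.18659161,  0.33287975, -0.06470895,  1.46096301,  0.02160187,
        1.34989688, -0.08849588]), 'joint_velocities': array([ 0.00071169, -0.00083619,  0.00040879, -0.00046883,  0.00077423,
       -0.00103282,  0.0012214 ]), 'tau': array([-3.83614988e-04, -6.25453234e+01,  4.89763822e-02, -3.91606236e+01,
        1.62298023e-02,  9.84587939e-03, -2.99281214e-05]), 'position': array([0.24715247, 0.57365445, 0.24150067]), 'ee_rot': array([ 2.01985796e-01,  9.79388182e-01, -7.16695942e-04, -1.13663485e-04]), 'ft_force': array([-0.38128626,  0.63225237,  0.4394136 ]), 'torque': array([-0.03345285,  0.01758944,  0.01069812]), 'grasp_force': 0.0, 'grip_width': 1.0007462124253799} 0.011
top 485.22050940906973 321.0598042377623 203.81675690771823 [[-1.88708738e-03 -9.99693819e-01  2.46719882e-02]
 [-9.96013498e-01 -3.21326307e-04 -8.92020701e-02]
 [ 8.91826859e-02 -2.47419654e-02 -9.95707931e-01]] [-0.07852188  0.54423433  1.40714991]
scene 379.82318375345636 321.16972001760314 198.99360053986052 [[ 0.84981226 -0.52683688 -0.01618746]
 [-0.41662265 -0.65258538 -0.63289643]
 [ 0.32286948  0.54458721 -0.77406723]] [-0.47131273  0.22866704  1.09643724]
```

View pics/top0.png

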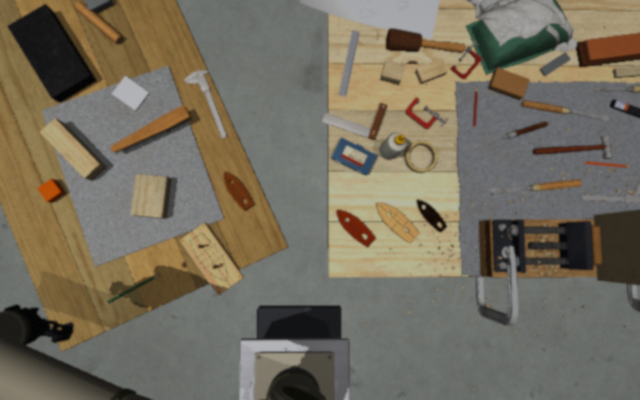

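View pics/scene0.png

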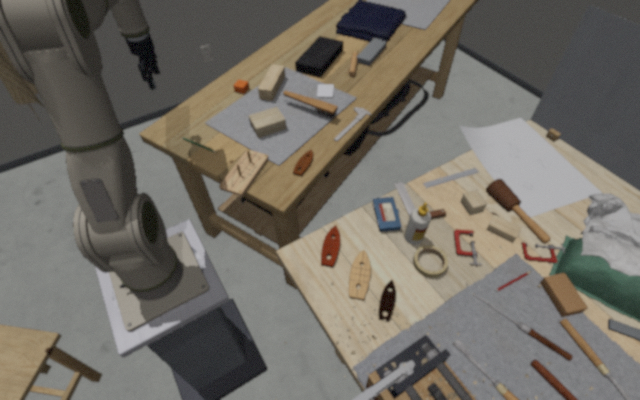

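The top view shows the board at about (212,257) and the brown lift at (239,190) on the left table. The red (356,227), pale (397,221) and dark (431,214) lifts are on the right bench, with the tin, glue and tape behind them. I'll enlarge these areas.

Run:
```python
import cv2,numpy as np
c=np.load("top0.npz");im=c["color"][:,:,::-1]
a=cv2.resize(im[160:300,170:270],None,fx=4,fy=4,interpolation=cv2.INTER_CUBIC)
b=cv2.resize(im[120:260,325:455],None,fx=4,fy=4,interpolation=cv2.INTER_CUBIC)[:560]
p=np.hstack([a[:, :280+100],b[:,:420]]) 
cv2.imwrite("pics/a.png",a)
cv2.imwrite("pics/b.png",cv2.resize(im[190:250,330:450],None,fx=6.5,fy=6.5,interpolation=cv2.INTER_CUBIC))
```

```text
(no output)
```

View pics/a.png

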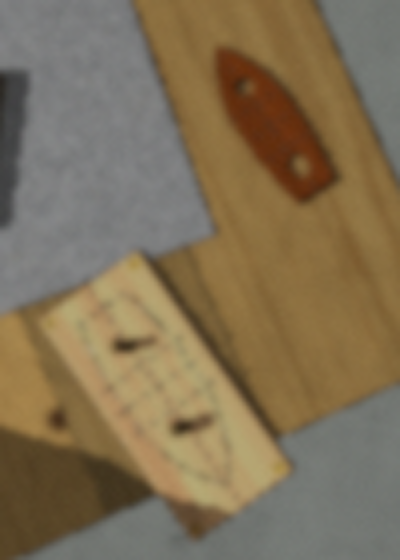

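View pics/b.png

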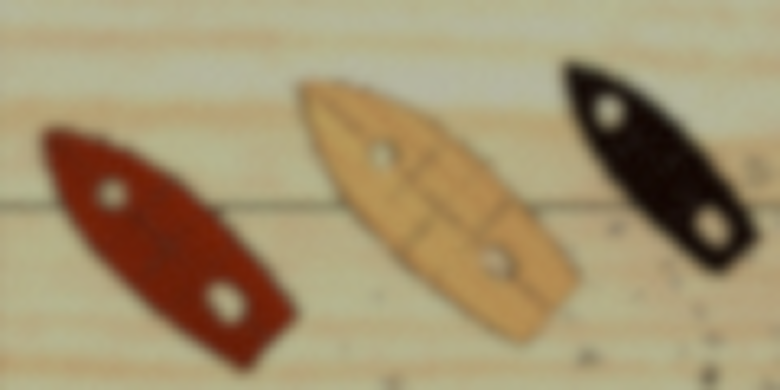

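The drawn bow is the board's lower-right end in crop a (230,485), with dowels near (125,345) and (190,425). Brown's holes are at (244,87) and (302,167). In crop b the holes are: red (112,193)/(227,302), pale (383,153)/(498,262), dark (609,112)/(713,227). All the bows point up and to the left.

```bash
cat > h.py <<'E'
import numpy as np,cv2
from scipy.spatial.transform import Rotation as Ro
def plane(c,uv,z):
    d=np.linalg.solve(c["R"],np.array([(uv[0]-c["cx"])/c["fx"],(uv[1]-c["cy"])/c["fy"],1.]))
    o=-c["R"].T@c["t"]; return o+d*(z-o[2])/d[2]
def fisheye(c,uv,pos,q,z):
    "wrist pixel -> world on plane z"
    d=np.array([uv[0]-c["cx"],uv[1]-c["cy"]]);r=np.hypot(*d);th=r/c["fx"]
    ray=np.array([*(d/max(r,1e-9)*np.sin(th)),np.cos(th)])
    T=c["tool_from_camera"];R=Ro.from_quat(q).as_matrix()
    o=R@T[:3,3]+pos;w=R@T[:3,:3]@ray
    return o+w*(z-o[2])/w[2]
E
python3 - <<'E'
from h import *
c=dict(np.load("top0.npz"));r=c["range_z"]
def xyz(u,v):
    z=r[int(round(v)),int(round(u))];return c["R"].T@(z*np.array([(u-c["cx"])/c["fx"],(v-c["cy"])/c["fy"],1])-c["t"])
A=lambda x,y:((x+.5)/4-.5+170,(y+.5)/4-.5+160)
B=lambda x,y:((x+.5)/6.5-.5+330,(y+.5)/6.5-.5+190)
for n,f,b,s in[("brown",A,(244,87),(302,167)),("red",B,(112,193),(227,302)),("pale",B,(383,153),(498,262)),("dark",B,(609,112),(713,227))]:
    p=plane(c,f(*b),.012);q=plane(c,f(*s),.012);d=p-q
    print(n,(p+q)[:2]/2,np.hypot(*d[:2]),np.degrees(np.arctan2(d[1],d[0])))
# board corners in crop
cs=[plane(c,A(*k),.018)[:2] for k in[(137,252),(42,317),(293,468),(197,538)]];print(np.round(cs,4),np.mean(cs,0))
d=cs[2]-cs[0];e=cs[3]-cs[1];print([np.degrees(np.arctan2(*k[::-1])) for k in(d,e)],np.hypot(*d))
for k in[(115,345),(175,427)]:print(plane(c,A(*k),.018))
for k in[(380,205),(440,170),(262,205),(212,250),(250,170),(395,140),(355,155),(421,140)]:print(k,xyz(*k))
E
```

```text
brown [0.58247604 0.16813996] 0.07410452498103168 36.18480245201559
red [ 0.47430016 -0.18195615] 0.07224310783719969 46.35349589909757
pale [ 0.49252969 -0.30667258] 0.07230908013770206 46.18091422907553
dark [ 0.50996818 -0.4088072 ] 0.0708072447532649 41.52773592326158
[[0.4892 0.2655]
 [0.4417 0.3337]
 [0.3316 0.1494]
 [0.2815 0.2182]] [0.38597075 0.2417034 ]
[np.float64(-143.6107681543166), np.float64(-144.1936201236758)] 0.1958293403213155
[0.42114665 0.28021376 0.018     ]
[0.3614794  0.23548429 0.018     ]
(380, 205) [ 0.54149771 -0.25481091  0.01627919]
(440, 170) [ 0.65020316 -0.44232241 -0.00227817]
(262, 205) [5.42778458e-01 9.73073839e-02 5.16178015e-04]
(212, 250) [0.40905699 0.2400431  0.0194701 ]
(250, 170) [0.64779074 0.13369983 0.00534777]
(395, 140) [ 0.70909593 -0.27914184  0.14694172]
(355, 155) [ 0.69068486 -0.18064934  0.02417067]
(421, 140) [ 0.73638901 -0.37921651  0.02654525]
```

```bash
cat >> h.py <<'E'
def go(x,y,z,psi):
    "tool-frame shift and turn from the present pose to a downward pose with tool x at psi degrees"
    from workcell import get_obs
    o=get_obs();R0=Ro.from_quat(o["ee_rot"]);R1=Ro.from_euler("z",psi,degrees=True)*Ro.from_euler("x",180,degrees=True)
    x0=R0.as_matrix()[:,0];print("now",np.round(o["position"],4),"psi",round(np.degrees(np.arctan2(x0[1],x0[0])),2),"t",round(o["clock"],2),"j7",round(o["joint_pos"][6],2))
    print("delta",np.round(R0.inv().apply(np.array([x,y,z])-o["position"]),4),"turn",np.round((R0.inv()*R1).as_rotvec(),4))
E
python3 -c "
from h import *;go(.386,.242,.25,216)"
```

```text
now [0.2472 0.5737 0.2416] psi 156.69 t 0.1 j7 -0.09
delta [-0.2587 -0.2497 -0.0081] turn [-1.2000e-03 -6.0000e-04 -1.0351e+00]
```

The rows are not in the units I measure in: shifts go in shares of 0.6 m and turns go in shares of 4 rad. I convert before sending: -0.2587 m / 0.6 = -0.4312, -0.2497 m / 0.6 = -0.4162, -1.035 rad / 4 = -0.2588.

Call:
{"api": "move_arm", "payload": {"plan": [{"delta_pos": [-0.4312, -0.4162, -0.0133], "turn": [0, 0, -0.2588]}, {"delta_pos": [-0.4312, -0.4162, -0.0133], "turn": [0, 0, -0.2588]}, {"delta_pos": [-0.4312, -0.4162, -0.0133], "turn": [0, 0, -0.2588]}, {"delta_pos": [-0.4312, -0.4162, -0.0133], "turn": [0, 0, -0.2588]}, {"delta_pos": [-0.4312, -0.4162, -0.0133], "turn": [0, 0, -0.2588]}, {"delta_pos": [-0.4312, -0.4162, -0.0133], "turn": [0, 0, -0.2588]}, {"delta_pos": [-0.4312, -0.4162, -0.0133], "turn": [0, 0, -0.2588]}, {"delta_pos": [-0.4312, -0.4162, -0.0133], "turn": [0, 0, -0.2588]}, {"delta_pos": [-0.4312, -0.4162, -0.0133], "turn": [0, 0, -0.2588]}, {"delta_pos": [-0.4312, -0.4162, -0.0133], "turn": [0, 0, -0.2588]}]}}

```text
validation failed for argument at $.pl...
```

```bash
cat >> h.py <<'E'
def snap(name):
    from workcell import get_obs,camera
    o=get_obs();c=camera("wrist");c["pos"]=o["position"];c["q"]=o["ee_rot"]
    np.savez(name+".npz",**c);cv2.imwrite(f"pics/{name}.png",c["color"][:,:,::-1]);return c
E
python3 -c "
from h import *;go(.386,.242,.25,216)
c=snap('w1');print(c['fx'],c['cx'],c['cy'],c['tool_from_camera'])"
```

```text
now [0.2472 0.5737 0.2416] psi 156.69 t 0.1 j7 -0.09
delta [-0.2587 -0.2497 -0.0081] turn [-1.2000e-03 -6.0000e-04 -1.0351e+00]
309.70691628693146 319.31624423266635 199.64806058381785 [[ 9.72083277e-04 -9.60000912e-01 -2.79995185e-01  7.19565702e-02]
 [ 9.99999527e-01  9.23304270e-04  3.06111963e-04  3.73066764e-04]
 [-3.53470140e-05 -2.79995350e-01  9.60001356e-01 -1.31375223e-01]
 [ 0.00000000e+00  0.00000000e+00  0.00000000e+00  1.00000000e+00]]
```

View pics/w1.png

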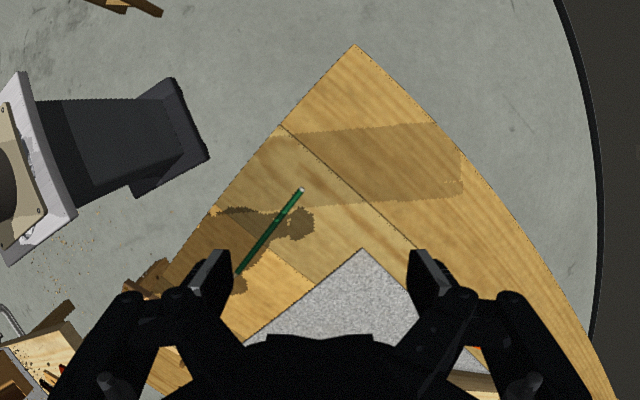

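The first move was refused, probably because every row needs a fingers value. The wrist view is still at the start pose: the fingers fill the bottom and image up is tool +x, so I'll aim with the TCP about 50 mm behind the board's centre.

```bash
python3 -c "
from h import *;go(.426,.272,.25,216)"
```

```text
now [0.2472 0.5738 0.2417] psi 156.69 t 0.15 j7 -0.09
delta [-0.2836 -0.2064 -0.008 ] turn [-9.0000e-04 -5.0000e-04 -1.0351e+00]
```

Scaled: -0.2836 m / 0.6 = -0.4727, -0.2064 m / 0.6 = -0.344, -1.035 rad / 4 = -0.2588.

Call:
{"api": "move_arm", "payload": {"plan": [{"delta_pos": [-0.4727, -0.344, -0.0133], "turn": [0, 0, -0.2588], "fingers": 0}, {"delta_pos": [-0.4727, -0.344, -0.0133], "turn": [0, 0, -0.2588], "fingers": 0}, {"delta_pos": [-0.4727, -0.344, -0.0133], "turn": [0, 0, -0.2588], "fingers": 0}, {"delta_pos": [-0.4727, -0.344, -0.0133], "turn": [0, 0, -0.2588], "fingers": 0}, {"delta_pos": [-0.4727, -0.344, -0.0133], "turn": [0, 0, -0.2588], "fingers": 0}, {"delta_pos": [-0.4727, -0.344, -0.0133], "turn": [0, 0, -0.2588], "fingers": 0}, {"delta_pos": [-0.4727, -0.344, -0.0133], "turn": [0, 0, -0.2588], "fingers": 0}, {"delta_pos": [-0.4727, -0.344, -0.0133], "turn": [0, 0, -0.2588], "fingers": 0}, {"delta_pos": [-0.4727, -0.344, -0.0133], "turn": [0, 0, -0.2588], "fingers": 0}], "force": 40}}

```text
clock: 1.27
position: [0.4253, 0.2735, 0.2501]
ee_rot: [-0.31, 0.951, 0.0, -0.0]
ft_force: [0.0, 0.2, 0.3]
grip_width: 0.999
grasp_force: 0.0
```

```bash
python3 -c "
from h import *;go(.426,.272,.25,216)
c=snap('w2')
im=cv2.imread('pics/w2.png');cv2.imwrite('pics/w2c.png',cv2.resize(im[0:300,120:520],None,fx=2,fy=2,interpolation=cv2.INTER_CUBIC))"
```

```text
now [0.4253 0.2735 0.2501] psi -143.92 t 1.27 j7 1.54
delta [ 0.0003 -0.0017  0.0001] turn [ 0.0003 -0.0003  0.0013]
```

View pics/w2c.png

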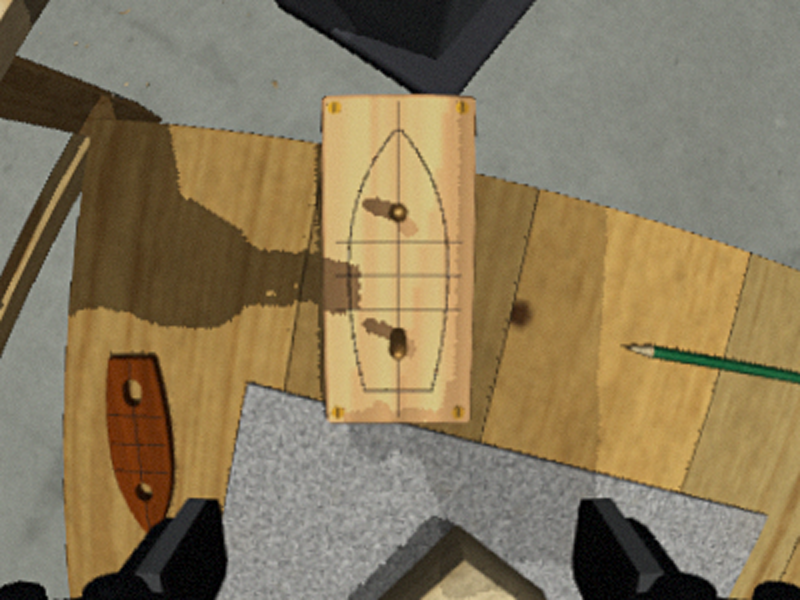

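The wrist crop shows the board upright with its bow up. The bow dowel's tip is at about (398,211), the stern dowel's at about (398,351), and the plan lines cross at (398,275). Brown is at lower left with its holes at (133,390) and (145,490).

Run:
```python
from h import *
c=dict(np.load("w2.npz"))
P=lambda x,y:((x+.5)/2-.5+120,(y+.5)/2-.5)
f=lambda uv,z:fisheye(c,P(*uv),c["pos"],c["q"],z)[:2]
b,s=f((398,211),.074),f((398,351),.074);d=b-s;print("tips",b,s,(b+s)/2,np.hypot(*d),np.degrees(np.arctan2(d[1],d[0])))
m=f((398,275),.018);print("mid",m)
b,s=f((398.5,130),.018),f((398.5,390),.018);d=b-s;print(b,s,np.hypot(*d),np.degrees(np.arctan2(d[1],d[0])))
cs=np.array([f(k,.018) for k in[(322,97),(475,97),(470,422),(330,422)]]);print(cs,cs.mean(0),np.hypot(*(cs[0]-cs[3])),np.hypot(*(cs[0]-cs[1])))
b,s=f((145,491),.012),f((133,390),.012);d=b-s;print("brown",(b+s)/2,np.hypot(*d),np.degrees(np.arctan2(d[1],d[0])))
im=cv2.imread("pics/w2.png");cv2.imwrite("pics/w2d.png",cv2.resize(im[90:190,290:350],None,fx=6,fy=6,interpolation=cv2.INTER_CUBIC))
# colour blob of the ferrule tips
```

```text
tips [0.36220001 0.22812634] [0.41908012 0.26962611] [0.39064006 0.24887622] 0.07041007342711526 -143.88548557411536
mid [0.39168027 0.24959279]
[0.32237312 0.19936585] [0.44791784 0.29099178] 0.15542453566714332 -143.8770218390069
[[0.33158838 0.15128182]
 [0.27938954 0.22279841]
 [0.43837317 0.33898427]
 [0.48958997 0.26876659]] [0.38473526 0.24545777] 0.19689380911835547 0.08854005916938376
brown [0.58189002 0.17122633] 0.07283578833102673 35.06790695063814
```

View pics/w2d.png

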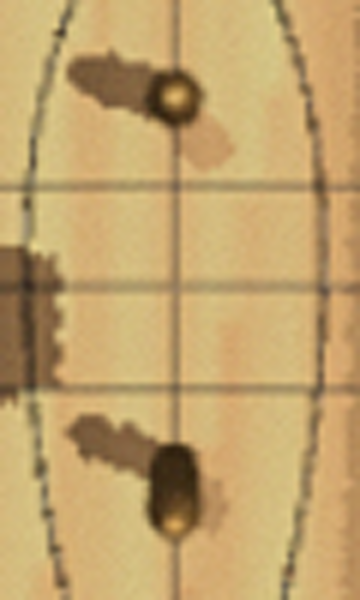

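```bash
python3 -c "
from h import *;go(.464,-.336,.25,46.2)"
```

```text
now [0.4253 0.2735 0.2501] psi -143.91 t 1.32 j7 1.54
delta [ 3.277e-01 -5.153e-01  1.000e-04] turn [-4.0000e-04 -4.0000e-04  2.9651e+00]
```

Scaled: -0.5153 m / 0.6 = -0.8588, 0.3277 m / 0.6 = 0.5462, 2.965 rad / 4 = 0.7413.

Call:
{"api": "move_arm", "payload": {"plan": [{"delta_pos": [0.5462, -0.8588, 0], "turn": [0, 0, 0.7413], "fingers": 0}, {"delta_pos": [0.5462, -0.8588, 0], "turn": [0, 0, 0.7413], "fingers": 0}, {"delta_pos": [0.5462, -0.8588, 0], "turn": [0, 0, 0.7413], "fingers": 0}, {"delta_pos": [0.5462, -0.8588, 0], "turn": [0, 0, 0.7413], "fingers": 0}, {"delta_pos": [0.5462, -0.8588, 0], "turn": [0, 0, 0.7413], "fingers": 0}, {"delta_pos": [0.5462, -0.8588, 0], "turn": [0, 0, 0.7413], "fingers": 0}, {"delta_pos": [0.5462, -0.8588, 0], "turn": [0, 0, 0.7413], "fingers": 0}, {"delta_pos": [0.5462, -0.8588, 0], "turn": [0, 0, 0.7413], "fingers": 0}, {"delta_pos": [0.5462, -0.8588, 0], "turn": [0, 0, 0.7413], "fingers": 0}, {"delta_pos": [0.5462, -0.8588, 0], "turn": [0, 0, 0.7413], "fingers": 0}, {"delta_pos": [0.5462, -0.8588, 0], "turn": [0, 0, 0.7413], "fingers": 0}, {"delta_pos": [0.5462, -0.8588, 0], "turn": [0, 0, 0.7413], "fingers": 0}]}}

```text
clock: 2.82
position: [0.4642, -0.3371, 0.2498]
ee_rot: [0.727, 0.687, -0.0, -0.0]
ft_force: [0.0, 0.1, -1.2]
grip_width: 1.003
grasp_force: 0.0
```

```bash
python3 -c "
from h import *;go(.464,-.336,.25,46.2)"
```

```text
now [ 0.4642 -0.3371  0.2498] psi 86.72 t 2.83 j7 0.65
delta [ 0.001  -0.0003 -0.0002] turn [-9.000e-04  6.000e-04  7.072e-01]
```

Scaled: 0.001 m / 0.6 = 0.0017, 0.707 rad / 4 = 0.1768.

Call:
{"api": "move_arm", "payload": {"plan": [{"delta_pos": [0.0017, 0, 0], "turn": [0, 0, 0.1768], "fingers": 0}, {"delta_pos": [0.0017, 0, 0], "turn": [0, 0, 0.1768], "fingers": 0}, {"delta_pos": [0.0017, 0, 0], "turn": [0, 0, 0.1768], "fingers": 0}, {"delta_pos": [0.0017, 0, 0], "turn": [0, 0, 0.1768], "fingers": 0}, {"delta_pos": [0.0017, 0, 0], "turn": [0, 0, 0.1768], "fingers": 0}]}}

```text
clock: 3.45
position: [0.4645, -0.3354, 0.2501]
ee_rot: [0.918, 0.396, -0.0, -0.0]
ft_force: [0.8, -0.3, 0.6]
grip_width: 1.0
grasp_force: 0.0
```

```bash
python3 -c "
from h import *;go(.464,-.336,.25,46.2)
c=snap('w3')
im=cv2.imread('pics/w3.png');cv2.imwrite('pics/w3c.png',cv2.resize(im[0:300,120:520],None,fx=2,fy=2,interpolation=cv2.INTER_CUBIC))"
```

```text
now [ 0.4645 -0.3354  0.2501] psi 46.7 t 3.45 j7 -0.02
delta [-0.0008  0.0001  0.0001] turn [-0.0004  0.0002  0.0087]
```

View pics/w3c.png

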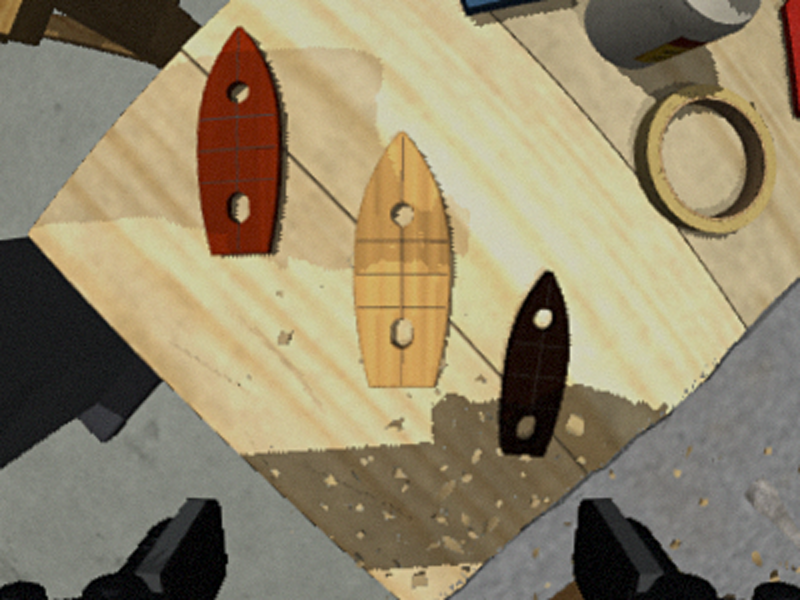

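The crop shows all three lifts bow up. Their centre crosses and holes are: pale cross (402,274), holes (402,213)/(402,332); red cross (238,149), holes (238,92)/(238,207); dark holes (543,318)/(526,427).

Run:
```python
from h import *
c=dict(np.load("w3.npz"))
P=lambda x,y:((x+.5)/2-.5+120,(y+.5)/2-.5)
f=lambda uv,z=.012:fisheye(c,P(*uv),c["pos"],c["q"],z)[:2]
for n,ho,ss,be,L,m in[("pale",(402,213),(402,332),((402,131),(402.5,386)),86/156,(402,274)),("red",(238,92),(238.5,207),((239,27),(241,254)),79/144,(238,149)),("dark",(543,318),(526,427),((550,271),(523,455)),66/120,(534.5,373))]:
    a,b=f(ho),f(ss);d=a-b
    p,q=f(be[0]),f(be[1]);e=p-q
    print(n,"holes",(a+b)/2,np.hypot(*d),np.degrees(np.arctan2(d[1],d[0])),"ends",p-e*L,np.hypot(*e),np.degrees(np.arctan2(e[1],e[0])),"cross",f(m))
go(.4925,-.3067,.07,46.6)
```

```text
pale holes [ 0.49361798 -0.30540937] 0.07164915721019167 46.795269890607734 ends [ 0.49362033 -0.30568317] 0.1547930893428108 46.90579743306833 cross [ 0.49318659 -0.30586099]
red holes [ 0.47537775 -0.18155806] 0.07143414613152849 46.799897395453996 ends [ 0.47563033 -0.1817632 ] 0.1428400330217102 47.214278561033474 cross [ 0.47540561 -0.18172173]
dark holes [ 0.51186805 -0.40695368] 0.07065510925133425 41.0525880009904 ends [ 0.51169704 -0.40817447] 0.11906410759035453 41.47503081676442 cross [ 0.51203182 -0.40658464]
now [ 0.4644 -0.3355  0.2501] psi 46.82 t 3.5 j7 -0.02
delta [0.0402 0.0009 0.1801] turn [-0.0003  0.0001  0.0039]
```

Scaled: 0.234 m / 0.6 = 0.39, 0.233 m / 0.6 = 0.3883.

Call:
{"api": "move_arm", "payload": {"plan": [{"delta_pos": [0.0695, 0.0013, 0.1], "turn": [0, 0, 0], "fingers": 0}, {"delta_pos": [0.0695, 0.0013, 0.2], "turn": [0, 0, 0], "fingers": 0}, {"delta_pos": [0.0695, 0.0013, 0.2833], "turn": [0, 0, 0], "fingers": 0}, {"delta_pos": [0.0695, 0.0013, 0.35], "turn": [0, 0, 0], "fingers": 0}, {"delta_pos": [0.0695, 0.0013, 0.3883], "turn": [0, 0, 0], "fingers": 0}, {"delta_pos": [0.0695, 0.0013, 0.39], "turn": [0, 0, 0], "fingers": 0.2}, {"delta_pos": [0.0695, 0.0013, 0.39], "turn": [0, 0, 0], "fingers": 0.25}, {"delta_pos": [0.0695, 0.0013, 0.39], "turn": [0, 0, 0], "fingers": 0.25}], "force": 40}}

```text
clock: 4.5
position: [0.4939, -0.3068, 0.0176]
ee_rot: [0.918, 0.396, 0.001, 0.001]
ft_force: [-0.1, -0.0, -0.2]
grip_width: 0.751
grasp_force: 0.0
```

```bash
python3 -c "
from h import *;go(.4935,-.3056,.016,46.85)
c=snap('w4')
im=cv2.imread('pics/w4.png');cv2.imwrite('pics/w4c.png',im[100:400])"
```

```text
now [ 0.4939 -0.3068  0.0176] psi 46.62 t 4.5 j7 0.07
delta [ 0.0006 -0.0012  0.0016] turn [ 0.0018 -0.001  -0.0041]
```

View pics/w4c.png

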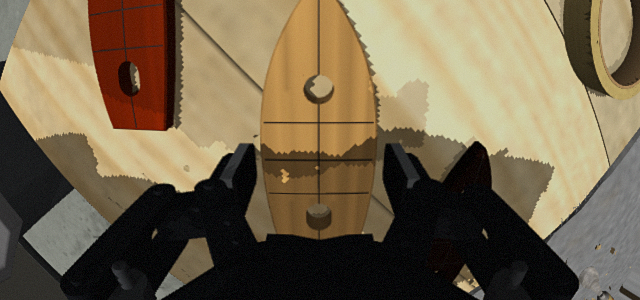

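The fingers straddle the pale lift, with the pads level with its centre cross (318,160) and free of the neighbouring lifts. Next I'll settle the pose and close.

Scaled: 0.002 m / 0.6 = 0.0033.

Call:
{"api": "move_arm", "payload": {"plan": [{"delta_pos": [0, 0, 0.0033], "turn": [0, 0, 0], "fingers": 0.25}, {"delta_pos": [0, 0, 0.0033], "turn": [0, 0, 0], "fingers": 0.3}, {"delta_pos": [0, 0, 0.0033], "turn": [0, 0, 0], "fingers": 0.4}, {"delta_pos": [0, 0, 0.0033], "turn": [0, 0, 0], "fingers": 0.5}, {"delta_pos": [0, 0, 0.0033], "turn": [0, 0, 0], "fingers": 0.5}, {"delta_pos": [0, 0, 0.0033], "turn": [0, 0, 0], "fingers": 0.5}]}}

```text
clock: 5.3
position: [0.4931, -0.3065, 0.0147]
ee_rot: [0.919, 0.395, 0.0, -0.0]
ft_force: [-1.9, 2.6, 6.3]
grip_width: 0.656
grasp_force: 41.5
```

```bash
python3 -c "
from h import *;go(.4935,-.3056,.13,46.85)"
```

```text
now [ 0.4931 -0.3065  0.0147] psi 46.57 t 5.3 j7 0.08
delta [ 0.0009 -0.0004 -0.1153] turn [-0.0002 -0.0005 -0.0048]
```

Scaled: -0.456 m / 0.6 = -0.76, -0.15 m / 0.6 = -0.25, -2.958 rad / 4 = -0.7395.

Call:
{"api": "move_arm", "payload": {"plan": [{"delta_pos": [0, 0, -0.0833], "turn": [0, 0, 0], "fingers": 0.5}, {"delta_pos": [0, 0, -0.1833], "turn": [0, 0, 0], "fingers": 0.5}, {"delta_pos": [0.5567, -0.76, -0.25], "turn": [0, 0, -0.7395], "fingers": 0.5}, {"delta_pos": [0.5567, -0.76, -0.25], "turn": [0, 0, -0.7395], "fingers": 0.5}, {"delta_pos": [0.5567, -0.76, -0.25], "turn": [0, 0, -0.7395], "fingers": 0.5}, {"delta_pos": [0.5567, -0.76, -0.25], "turn": [0, 0, -0.7395], "fingers": 0.5}, {"delta_pos": [0.5567, -0.76, -0.25], "turn": [0, 0, -0.7395], "fingers": 0.5}, {"delta_pos": [0.5567, -0.76, -0.25], "turn": [0, 0, -0.7395], "fingers": 0.5}, {"delta_pos": [0.5567, -0.76, -0.25], "turn": [0, 0, -0.7395], "fingers": 0.5}, {"delta_pos": [0.5567, -0.76, -0.25], "turn": [0, 0, -0.7395], "fingers": 0.5}, {"delta_pos": [0.5567, -0.76, -0.25], "turn": [0, 0, -0.7395], "fingers": 0.5}, {"delta_pos": [0.5567, -0.76, -0.25], "turn": [0, 0, -0.7395], "fingers": 0.5}]}}

```text
clock: 6.8
position: [0.39, 0.2539, 0.1645]
ee_rot: [0.219, 0.976, 0.001, 0.0]
ft_force: [0.4, -0.9, 0.0]
grip_width: 0.654
grasp_force: 43.4
```

```bash
python3 -c "
from h import *;go(.3921,.25,.16,216.1)"
```

```text
now [0.39   0.2539 0.1645] psi 154.74 t 6.8 j7 0.47
delta [-0.0036 -0.0027  0.0045] turn [ 1.0000e-03  3.0000e-04 -1.0709e+00]
```

Scaled: -1.071 rad / 4 = -0.2678.

Call:
{"api": "move_arm", "payload": {"plan": [{"delta_pos": [0, 0, 0], "turn": [0, 0, -0.2678], "fingers": 0.5}, {"delta_pos": [0, 0, 0], "turn": [0, 0, -0.2678], "fingers": 0.5}, {"delta_pos": [0, 0, 0], "turn": [0, 0, -0.2678], "fingers": 0.5}, {"delta_pos": [0, 0, 0], "turn": [0, 0, -0.2678], "fingers": 0.5}, {"delta_pos": [0, 0, 0], "turn": [0, 0, -0.2678], "fingers": 0.5}, {"delta_pos": [0, 0, 0], "turn": [0, 0, -0.2678], "fingers": 0.5}, {"delta_pos": [0, 0, 0], "turn": [0, 0, -0.2678], "fingers": 0.5}, {"delta_pos": [0, 0, 0], "turn": [0, 0, -0.2678], "fingers": 0.5}]}}

```text
clock: 7.8
position: [0.3915, 0.2494, 0.1643]
ee_rot: [-0.302, 0.953, 0.0, -0.0]
ft_force: [0.3, 0.9, 0.1]
grip_width: 0.656
grasp_force: 43.4
```

```bash
python3 -c "
from h import *;go(.3921,.25,.095,216.1)
c=snap('w5')
im=cv2.imread('pics/w5.png');cv2.imwrite('pics/w5c.png',cv2.resize(im[0:400,200:440],None,fx=1.5,fy=1.5,interpolation=cv2.INTER_CUBIC))"
```

```text
now [0.3915 0.2494 0.1643] psi -144.82 t 7.8 j7 1.53
delta [-0.0008  0.0001  0.0693] turn [ 0.0001  0.     -0.016 ]
```

View pics/w5c.png

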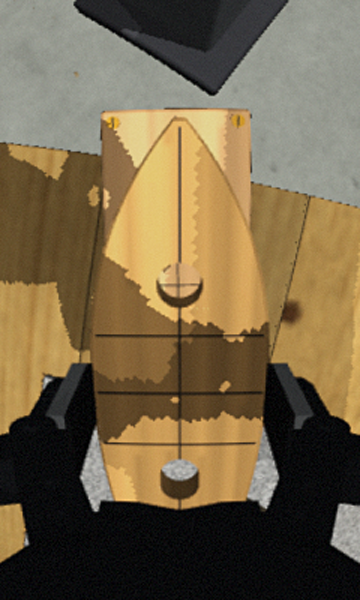

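The lift is held straight, with its bow over the drawn bow end. Its round hole is at (180,284), the cross at (180,393) and the slot at (180,477). Now the offset in the tool frame.

Run:
```python
from h import *
c=dict(np.load("w5.npz"))
f=lambda u,v:fisheye(c,((u+.5)/1.5-.5+200,(v+.5)/1.5-.5),c["pos"],c["q"],c["pos"][2]-.0027)
R=Ro.from_quat(c["q"])
for k in[(180,284),(180,393),(180,475),(180,127)]:print(k,np.round(R.inv().apply(f(*k)-c["pos"]),4))
```

```text
(180, 284) [0.0371 0.0011 0.0027]
(180, 393) [0.0007 0.0011 0.0027]
(180, 475) [-0.033   0.0012  0.0027]
(180, 127) [0.0831 0.001  0.0027]
```

Scaled: 0.085 m / 0.6 = 0.1417, 0.08 m / 0.6 = 0.1333, -0.016 rad / 4 = -0.004.

Call:
{"api": "move_arm", "payload": {"plan": [{"delta_pos": [-0.0012, -0.0017, 0.0667], "turn": [0, 0, -0.004], "fingers": 0.5}, {"delta_pos": [-0.0012, -0.0017, 0.1167], "turn": [0, 0, -0.004], "fingers": 0.5}, {"delta_pos": [-0.0012, -0.0017, 0.1167], "turn": [0, 0, -0.004], "fingers": 0.5}, {"delta_pos": [-0.0012, -0.0017, 0.1167], "turn": [0, 0, -0.004], "fingers": 0.5}, {"delta_pos": [-0.0012, -0.0017, 0.1333], "turn": [0, 0, -0.004], "fingers": 0.5}, {"delta_pos": [-0.0012, -0.0017, 0.1417], "turn": [0, 0, -0.004], "fingers": 0.5}, {"delta_pos": [-0.0012, -0.0017, 0.1417], "turn": [0, 0, -0.004], "fingers": 0.5}]}}

```text
clock: 8.72
position: [0.3925, 0.249, 0.079]
ee_rot: [-0.311, 0.95, -0.0, -0.0]
ft_force: [0.1, -0.6, -0.6]
grip_width: 0.656
grasp_force: 43.4
```

```bash
python3 -c "
from h import *;go(.3926,.249,.034,216.1)"
```

```text
now [0.3925 0.249  0.079 ] psi -143.72 t 8.72 j7 1.59
delta [-0.0001 -0.      0.045 ] turn [-0.     -0.0006  0.0031]
```

Scaled: 0.0455 m / 0.6 = 0.0758, 0.043 m / 0.6 = 0.0717, 0.003 rad / 4 = 0.0008.

Call:
{"api": "move_arm", "payload": {"plan": [{"delta_pos": [0, 0, 0.0167], "turn": [0, 0, 0.0008], "fingers": 0.5}, {"delta_pos": [0, 0, 0.0333], "turn": [0, 0, 0.0008], "fingers": 0.5}, {"delta_pos": [0, 0, 0.05], "turn": [0, 0, 0.0008], "fingers": 0.5}, {"delta_pos": [0, 0, 0.0633], "turn": [0, 0, 0.0008], "fingers": 0.5}, {"delta_pos": [0, 0, 0.0717], "turn": [0, 0, 0.0008], "fingers": 0.5}, {"delta_pos": [0, 0, 0.0758], "turn": [0, 0, 0.0008], "fingers": 0.5}, {"delta_pos": [0, 0, 0.0758], "turn": [0, 0, 0.0008], "fingers": 0.5}]}}

```text
clock: 9.6
position: [0.3927, 0.2491, 0.0338]
ee_rot: [-0.31, 0.951, 0.0, 0.0]
ft_force: [-0.3, 0.5, -0.8]
grip_width: 0.659
grasp_force: 43.4
```

Scaled: -0.3969 m / 0.6 = -0.6615, 0.1868 m / 0.6 = 0.3113, 2.953 rad / 4 = 0.7383.

Call:
{"api": "move_arm", "payload": {"plan": [{"delta_pos": [0, 0, 0], "turn": [0, 0, 0], "fingers": 0.1}, {"delta_pos": [0, 0, 0], "turn": [0, 0, 0], "fingers": 0.1}, {"delta_pos": [0, 0, -0.0083], "turn": [0, 0, 0], "fingers": 0}, {"delta_pos": [0, 0, -0.1], "turn": [0, 0, 0], "fingers": 0}, {"delta_pos": [0, 0, -0.2], "turn": [0, 0, 0], "fingers": 0}, {"delta_pos": [0.3113, -0.6615, -0.2], "turn": [0, 0, 0.7383], "fingers": 0}, {"delta_pos": [0.3113, -0.6615, -0.2], "turn": [0, 0, 0.7383], "fingers": 0}, {"delta_pos": [0.3113, -0.6615, -0.2], "turn": [0, 0, 0.7383], "fingers": 0}, {"delta_pos": [0.3113, -0.6615, -0.2], "turn": [0, 0, 0.7383], "fingers": 0}, {"delta_pos": [0.3113, -0.6615, -0.2], "turn": [0, 0, 0.7383], "fingers": 0}, {"delta_pos": [0.3113, -0.6615, -0.2], "turn": [0, 0, 0.7383], "fingers": 0}, {"delta_pos": [0.3113, -0.6615, -0.2], "turn": [0, 0, 0.7383], "fingers": 0}]}}

```text
clock: 11.1
position: [0.4758, -0.1824, 0.1545]
ee_rot: [0.337, 0.941, 0.001, 0.001]
ft_force: [1.1, 0.0, -0.4]
grip_width: 0.998
grasp_force: 0.0
```

```bash
python3 -c "
from h import *
from workcell import camera
go(.4755,-.1817,.15,46.9)
c=camera('top');np.savez('top1.npz',**c)
cv2.imwrite('pics/t1.png',cv2.resize(c['color'][220:300,170:260,::-1],None,fx=6,fy=6,interpolation=cv2.INTER_CUBIC))
z=c['range_z']
def xyz(u,v):
    return c['R'].T@(z[v,u]*np.array([(u-c['cx'])/c['fx'],(v-c['cy'])/c['fy'],1])-c['t'])
print([np.round(xyz(u,v),4) for u,v in [(211,254),(215,263),(205,250),(208,262)]])"
```

```text
now [ 0.4758 -0.1824  0.1545] psi 140.58 t 11.1 j7 1.29
delta [0.0006 0.0003 0.0045] turn [ 2.0000e-03 -6.0000e-04  1.6351e+00]
[array([0.3975, 0.2411, 0.0278]), array([0.3716, 0.229 , 0.0281]), array([0.4092, 0.258 , 0.0305]), array([0.3745, 0.2495, 0.0267])]
```

View pics/t1.png

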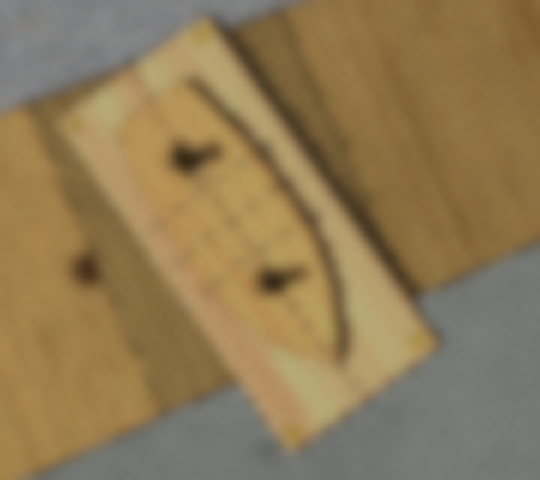

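The pale lift sits flat on the board (top z about 0.028), with its bow at the lower right on the drawn bow. Next is red.

Scaled: 0.08 m / 0.6 = 0.1333, 0.05 m / 0.6 = 0.0833, 1.635 rad / 4 = 0.4088.

Call:
{"api": "move_arm", "payload": {"plan": [{"delta_pos": [0, 0, 0], "turn": [0, 0, 0.4088], "fingers": 0}, {"delta_pos": [0, 0, 0], "turn": [0, 0, 0.4088], "fingers": 0}, {"delta_pos": [0, 0, 0], "turn": [0, 0, 0.4088], "fingers": 0}, {"delta_pos": [0, 0, 0], "turn": [0, 0, 0.4088], "fingers": 0}, {"delta_pos": [0, 0, 0], "turn": [0, 0, 0.4088], "fingers": 0}, {"delta_pos": [0, 0, 0], "turn": [0, 0, 0.4088], "fingers": 0}, {"delta_pos": [0, 0, 0], "turn": [0, 0, 0.4088], "fingers": 0}, {"delta_pos": [0, 0, 0], "turn": [0, 0, 0.4088], "fingers": 0}, {"delta_pos": [0, 0, 0.0833], "turn": [0, 0, 0.4088], "fingers": 0}, {"delta_pos": [0, 0, 0.1333], "turn": [0, 0, 0.4088], "fingers": 0}, {"delta_pos": [0, 0, 0.1333], "turn": [0, 0, 0.4088], "fingers": 0}]}}

```text
clock: 12.52
position: [0.4741, -0.1802, 0.0726]
ee_rot: [0.916, 0.401, -0.002, -0.001]
ft_force: [0.2, -0.6, 0.8]
grip_width: 0.998
grasp_force: 0.0
```

```bash
python3 -c "
from h import *;go(.4755,-.1817,.0155,46.9)"
```

```text
now [ 0.4741 -0.1802  0.0726] psi 47.23 t 12.53 j7 -0.16
delta [-0.      0.0022  0.0571] turn [-0.0028  0.0024  0.0058]
```

Scaled: 0.057 m / 0.6 = 0.095, 0.001 m / 0.6 = 0.0017, 0.004 rad / 4 = 0.001.

Call:
{"api": "move_arm", "payload": {"plan": [{"delta_pos": [0, 0.0017, 0.05], "turn": [0, 0, 0.001], "fingers": 0}, {"delta_pos": [0, 0.0017, 0.0833], "turn": [0, 0, 0.001], "fingers": 0}, {"delta_pos": [0, 0.0017, 0.095], "turn": [0, 0, 0.001], "fingers": 0.2}, {"delta_pos": [0, 0.0017, 0.095], "turn": [0, 0, 0.001], "fingers": 0.25}, {"delta_pos": [0, 0.0017, 0.095], "turn": [0, 0, 0.001], "fingers": 0.25}]}}

```text
clock: 13.15
position: [0.4767, -0.1813, 0.0176]
ee_rot: [0.917, 0.399, 0.001, 0.0]
ft_force: [0.4, -0.3, -0.6]
grip_width: 0.748
grasp_force: 0.0
```

```bash
python3 -c "
from h import *;go(.4755,-.1817,.0147,46.9)"
```

```text
now [ 0.4767 -0.1813  0.0176] psi 47.0 t 13.15 j7 -0.09
delta [-0.0011 -0.0007  0.0029] turn [ 0.0009 -0.0008  0.0017]
```

Scaled: 0.002 m / 0.6 = 0.0033, -0.001 m / 0.6 = -0.0017.

Call:
{"api": "move_arm", "payload": {"plan": [{"delta_pos": [-0.0017, -0.0012, 0.0033], "turn": [0, 0, 0], "fingers": 0.28}, {"delta_pos": [-0.0017, -0.0012, 0.0033], "turn": [0, 0, 0], "fingers": 0.32}, {"delta_pos": [-0.0017, -0.0012, 0.0033], "turn": [0, 0, 0], "fingers": 0.4}, {"delta_pos": [-0.0017, -0.0012, 0.0033], "turn": [0, 0, 0], "fingers": 0.55}, {"delta_pos": [-0.0017, -0.0012, 0.0033], "turn": [0, 0, 0], "fingers": 0.55}, {"delta_pos": [-0.0017, -0.0012, 0.0033], "turn": [0, 0, 0], "fingers": 0.55}]}}

```text
clock: 13.9
position: [0.4751, -0.1814, 0.0153]
ee_rot: [0.917, 0.399, 0.0, -0.0]
ft_force: [-2.9, 1.1, 10.3]
grip_width: 0.589
grasp_force: 40.0
```

```bash
python3 -c "
from h import *;go(.3921,.2495,.165,216.1)"
```

```text
now [ 0.4751 -0.1814  0.0153] psi 46.99 t 13.9 j7 -0.08
delta [ 0.2586 -0.3547 -0.1495] turn [ 7.0000e-04 -6.0000e-04 -2.9515e+00]
```

Scaled: -0.3547 m / 0.6 = -0.5912, 0.2586 m / 0.6 = 0.431, -2.951 rad / 4 = -0.7378.

Call:
{"api": "move_arm", "payload": {"plan": [{"delta_pos": [0, 0, -0.0833], "turn": [0, 0, 0], "fingers": 0.55}, {"delta_pos": [0, 0, -0.1833], "turn": [0, 0, 0], "fingers": 0.55}, {"delta_pos": [0.431, -0.5912, -0.25], "turn": [0, 0, -0.7378], "fingers": 0.55}, {"delta_pos": [0.431, -0.5912, -0.25], "turn": [0, 0, -0.7378], "fingers": 0.55}, {"delta_pos": [0.431, -0.5912, -0.25], "turn": [0, 0, -0.7378], "fingers": 0.55}, {"delta_pos": [0.431, -0.5912, -0.25], "turn": [0, 0, -0.7378], "fingers": 0.55}, {"delta_pos": [0.431, -0.5912, -0.25], "turn": [0, 0, -0.7378], "fingers": 0.55}, {"delta_pos": [0.431, -0.5912, -0.25], "turn": [0, 0, -0.7378], "fingers": 0.55}, {"delta_pos": [0.431, -0.5912, -0.25], "turn": [0, 0, -0.7378], "fingers": 0.55}, {"delta_pos": [0.431, -0.5912, -0.25], "turn": [0, 0, -0.7378], "fingers": 0.55}, {"delta_pos": [0.431, -0.5912, -0.25], "turn": [0, 0, -0.7378], "fingers": 0.55}, {"delta_pos": [0.431, -0.5912, -0.25], "turn": [0, 0, -0.7378], "fingers": 0.55}]}}

```text
clock: 15.4
position: [0.3918, 0.2496, 0.1647]
ee_rot: [0.218, 0.976, -0.0, -0.0]
ft_force: [-0.5, -0.0, -0.6]
grip_width: 0.588
grasp_force: 42.8
```

```bash
python3 -c "
from h import *;go(.3924,.2491,.165,216.1)"
```

```text
now [0.3918 0.2496 0.1647] psi 154.79 t 15.4 j7 0.49
delta [-0.0007 -0.0002 -0.0003] turn [-2.00e-04 -2.00e-04 -1.07e+00]
```

Scaled: -1.07 rad / 4 = -0.2675.

Call:
{"api": "move_arm", "payload": {"plan": [{"delta_pos": [0, 0, 0], "turn": [0, 0, -0.2675], "fingers": 0.55}, {"delta_pos": [0, 0, 0], "turn": [0, 0, -0.2675], "fingers": 0.55}, {"delta_pos": [0, 0, 0], "turn": [0, 0, -0.2675], "fingers": 0.55}, {"delta_pos": [0, 0, 0], "turn": [0, 0, -0.2675], "fingers": 0.55}, {"delta_pos": [0, 0, 0], "turn": [0, 0, -0.2675], "fingers": 0.55}, {"delta_pos": [0, 0, 0], "turn": [0, 0, -0.2675], "fingers": 0.55}, {"delta_pos": [0, 0, 0], "turn": [0, 0, -0.2675], "fingers": 0.55}, {"delta_pos": [0, 0, 0], "turn": [0, 0, -0.2675], "fingers": 0.55}, {"delta_pos": [0, 0, 0], "turn": [0, 0, -0.2675], "fingers": 0.55}]}}

```text
clock: 16.52
position: [0.3919, 0.2496, 0.1648]
ee_rot: [-0.306, 0.952, 0.0, -0.0]
ft_force: [-0.1, 0.6, -0.8]
grip_width: 0.586
grasp_force: 42.8
```

```bash
python3 -c "
from h import *;c=snap('w6');go(.392,.2486,.165,216.1)
R=Ro.from_quat(c['q']);T=c['tool_from_camera']
# rectify the lift-top plane (tool z=-.0027... top of lift) to 4 px/mm-ish: rows = -tool x, cols = tool y
X,Y=np.meshgrid(np.arange(.095,-.045,-.00025),np.arange(-.04,.04,.00025),indexing='ij')
P=np.stack([X,Y,np.full_like(X,.0033)],-1)
C=(P-T[:3,3])@T[:3,:3];r=np.hypot(C[...,0],C[...,1]);th=np.arctan2(r,C[...,2]);k=c['fx']*th/r
m=cv2.remap(c['color'],(C[...,0]*k+c['cx']).astype('f'),(C[...,1]*k+c['cy']).astype('f'),cv2.INTER_LINEAR)
cv2.imwrite('pics/w6r.png',m[:,:,::-1])"
```

```text
now [0.392  0.2496 0.1648] psi -144.34 t 16.57 j7 1.55
delta [ 0.0005 -0.0008 -0.0002] turn [ 0.0001  0.0001 -0.0077]
```

View pics/w6r.png

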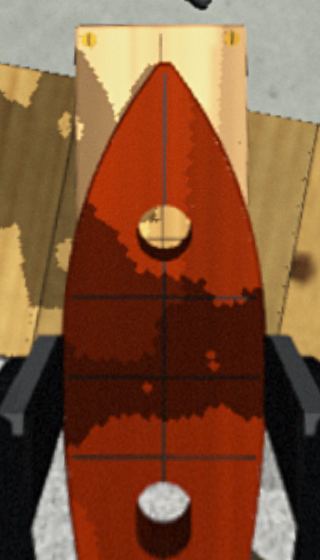

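In the rectified view the red lift is held straight, with its cross at (165,378) and bow at (164,62), so it is about 0.5 mm ahead of and 1.1 mm beside the tool axis. I'll correct for that and lower it.

Scaled: 0.085 m / 0.6 = 0.1417, -0.0008 m / 0.6 = -0.0013, -0.0077 rad / 4 = -0.0019.

Call:
{"api": "move_arm", "payload": {"plan": [{"delta_pos": [0.0002, -0.0013, 0.0667], "turn": [0, 0, -0.0019], "fingers": 0.55}, {"delta_pos": [0.0002, -0.0013, 0.1167], "turn": [0, 0, -0.0019], "fingers": 0.55}, {"delta_pos": [0.0002, -0.0013, 0.1167], "turn": [0, 0, -0.0019], "fingers": 0.55}, {"delta_pos": [0.0002, -0.0013, 0.1167], "turn": [0, 0, -0.0019], "fingers": 0.55}, {"delta_pos": [0.0002, -0.0013, 0.1333], "turn": [0, 0, -0.0019], "fingers": 0.55}, {"delta_pos": [0.0002, -0.0013, 0.1417], "turn": [0, 0, -0.0019], "fingers": 0.55}, {"delta_pos": [0.0002, -0.0013, 0.1417], "turn": [0, 0, -0.0019], "fingers": 0.55}]}}

```text
clock: 17.45
position: [0.3922, 0.2488, 0.0796]
ee_rot: [-0.31, 0.951, -0.0, -0.0]
ft_force: [-1.1, 0.4, -0.7]
grip_width: 0.59
grasp_force: 42.8
```

```bash
python3 -c "
from h import *;go(.3925,.249,.0465,216.1)"
```

```text
now [0.3922 0.2488 0.0796] psi -143.83 t 17.45 j7 1.65
delta [-0.0004 -0.      0.0331] turn [-0.     -0.0005  0.0012]
```

Scaled: 0.0333 m / 0.6 = 0.0555, 0.033 m / 0.6 = 0.055.

Call:
{"api": "move_arm", "payload": {"plan": [{"delta_pos": [0, 0, 0.0167], "turn": [0, 0, 0], "fingers": 0.55}, {"delta_pos": [0, 0, 0.0333], "turn": [0, 0, 0], "fingers": 0.55}, {"delta_pos": [0, 0, 0.0467], "turn": [0, 0, 0], "fingers": 0.55}, {"delta_pos": [0, 0, 0.055], "turn": [0, 0, 0], "fingers": 0.55}, {"delta_pos": [0, 0, 0.0555], "turn": [0, 0, 0], "fingers": 0.55}, {"delta_pos": [0, 0, 0.0555], "turn": [0, 0, 0], "fingers": 0.55}]}}

```text
clock: 18.2
position: [0.3925, 0.249, 0.0467]
ee_rot: [-0.31, 0.951, 0.0, 0.0]
ft_force: [0.2, -0.7, -0.9]
grip_width: 0.586
grasp_force: 42.8
```

```bash
python3 -c "
from h import *;go(.5821,.1703,.165,50)"
```

```text
now [0.3925 0.249  0.0467] psi -143.83 t 18.2 j7 1.69
delta [-0.1067 -0.1754 -0.1183] turn [ 5.0000e-04 -0.0000e+00  2.9003e+00]
```

Scaled: -0.1754 m / 0.6 = -0.2923, -0.1067 m / 0.6 = -0.1778, 2.9 rad / 4 = 0.725.

Call:
{"api": "move_arm", "payload": {"plan": [{"delta_pos": [0, 0, 0], "turn": [0, 0, 0], "fingers": 0.15}, {"delta_pos": [0, 0, 0], "turn": [0, 0, 0], "fingers": 0.15}, {"delta_pos": [0, 0, -0.0083], "turn": [0, 0, 0], "fingers": 0}, {"delta_pos": [0, 0, -0.1], "turn": [0, 0, 0], "fingers": 0}, {"delta_pos": [0, 0, -0.1967], "turn": [0, 0, 0], "fingers": 0}, {"delta_pos": [-0.1778, -0.2923, -0.1967], "turn": [0, 0, 0.725], "fingers": 0}, {"delta_pos": [-0.1778, -0.2923, -0.1967], "turn": [0, 0, 0.725], "fingers": 0}, {"delta_pos": [-0.1778, -0.2923, -0.1967], "turn": [0, 0, 0.725], "fingers": 0}, {"delta_pos": [-0.1778, -0.2923, -0.1967], "turn": [0, 0, 0.725], "fingers": 0}, {"delta_pos": [-0.1778, -0.2923, -0.1967], "turn": [0, 0, 0.725], "fingers": 0}, {"delta_pos": [-0.1778, -0.2923, -0.1967], "turn": [0, 0, 0.725], "fingers": 0}, {"delta_pos": [-0.1778, -0.2923, -0.1967], "turn": [0, 0, 0.725], "fingers": 0}]}}

```text
clock: 19.7
position: [0.582, 0.1703, 0.1648]
ee_rot: [0.337, 0.942, 0.0, 0.0]
ft_force: [0.7, -0.4, 0.0]
grip_width: 1.005
grasp_force: 0.0
```

```bash
python3 -c "
from h import *
from workcell import camera
go(.5821,.1703,.165,35.6)
c=camera('top')
z=c['range_z']
def xyz(u,v):
    return c['R'].T@(z[v,u]*np.array([(u-c['cx'])/c['fx'],(v-c['cy'])/c['fy'],1])-c['t'])
print([np.round(xyz(u,v),4) for u,v in [(209,255),(211,254),(213,259),(205,250),(208,262)]])"
```

```text
now [0.582  0.1703 0.1648] psi 140.62 t 19.7 j7 0.85
delta [-0.0001  0.     -0.0002] turn [ 1.0000e-04 -2.0000e-04  1.8329e+00]
[array([0.4034, 0.1305, 0.5982]), array([0.4051, 0.1279, 0.594 ]), array([0.3963, 0.1246, 0.5922]), array([0.4121, 0.1374, 0.5992]), array([0.3914, 0.1309, 0.6034])]
```

Scaled: 0.03 m / 0.6 = 0.05, 1.833 rad / 4 = 0.4583.

Call:
{"api": "move_arm", "payload": {"plan": [{"delta_pos": [0, 0, 0], "turn": [0, 0, 0.4583], "fingers": 0}, {"delta_pos": [0, 0, 0], "turn": [0, 0, 0.4583], "fingers": 0}, {"delta_pos": [0, 0, 0], "turn": [0, 0, 0.4583], "fingers": 0}, {"delta_pos": [0, 0, 0], "turn": [0, 0, 0.4583], "fingers": 0}, {"delta_pos": [0, 0, 0], "turn": [0, 0, 0.4583], "fingers": 0}, {"delta_pos": [0, 0, 0], "turn": [0, 0, 0.4583], "fingers": 0}, {"delta_pos": [0, 0, 0], "turn": [0, 0, 0.4583], "fingers": 0}, {"delta_pos": [0, 0, 0], "turn": [0, 0, 0.4583], "fingers": 0}, {"delta_pos": [0, 0, 0], "turn": [0, 0, 0.4583], "fingers": 0}, {"delta_pos": [0, 0, 0], "turn": [0, 0, 0.4583], "fingers": 0}, {"delta_pos": [0, 0, 0.05], "turn": [0, 0, 0.4583], "fingers": 0}, {"delta_pos": [0, 0, 0.05], "turn": [0, 0, 0.4583], "fingers": 0}]}}

```text
clock: 21.25
position: [0.5808, 0.1705, 0.1331]
ee_rot: [0.951, 0.31, -0.002, -0.0]
ft_force: [-0.2, 0.3, 0.5]
grip_width: 1.003
grasp_force: 0.0
```

```bash
cat >> h.py <<'E'
def rect(c,zt,name):
    "view of plane tool z=zt: row=(.095-x)/.00025, col=(y+.04)/.00025"
    T=c['tool_from_camera']
    X,Y=np.meshgrid(np.arange(.095,-.045,-.00025),np.arange(-.04,.04,.00025),indexing='ij')
    C=(np.stack([X,Y,np.full_like(X,zt)],-1)-T[:3,3])@T[:3,:3];r=np.hypot(C[...,0],C[...,1]);k=c['fx']*np.arctan2(r,C[...,2])/r
    m=cv2.remap(c['color'],(C[...,0]*k+c['cx']).astype('f'),(C[...,1]*k+c['cy']).astype('f'),cv2.INTER_LINEAR)
    cv2.imwrite(f'pics/{name}.png',m[:,:,::-1]);return m
def outline(m,lo,hi):
    "centre-line of the biggest blob between RGB bounds, in tool mm: rows of (x, left y, right y) and the tip x"
    b=cv2.inRange(m,np.array(lo),np.array(hi));n,l,s,_=cv2.connectedComponentsWithStats(b)
    i=1+s[1:,4].argmax();print("blob",s[i]);
    print("tip x",95-s[i][1]*.25,"end x",95-(s[i][1]+s[i][3])*.25)
    for x in(60,50,25,15,0,-15,-25):
        q=np.where(l[int((95-x)/.25)]==i)[0]
        if len(q):print(x,q[0]*.25-40,q[-1]*.25-40,"mid",(q[0]+q[-1])*.125-40)
E
python3 -c "
from h import *;go(.5821,.1703,.017,35.6);c=snap('w7')
m=rect(c,c['pos'][2]-.012,'w7r');print(m[370,160],m[300,130])
outline(m,(60,15,0),(255,95,60))"
```

```text
now [0.5808 0.1705 0.1331] psi 36.11 t 21.25 j7 -0.76
delta [0.0012 0.0011 0.1161] turn [-0.0014  0.0029  0.009 ]
[115  58  23] [130  60  14]
blob [   76    78   244   482 79160]
tip x 75.5 end x -45.0
60 -8.5 16.0 mid 3.75
50 -13.0 21.25 mid 4.125
25 -19.75 28.0 mid 4.125
15 -20.0 27.75 mid 3.875
0 -21.0 26.25 mid 2.625
-15 -20.25 39.75 mid 9.75
-25 -19.5 39.75 mid 10.125
```

Scaled: 0.115 m / 0.6 = 0.1917, 0.11 m / 0.6 = 0.1833, 0.006 rad / 4 = 0.0015.

Call:
{"api": "move_arm", "payload": {"plan": [{"delta_pos": [0.0033, 0.0017, 0.0833], "turn": [0, 0.0003, 0.0015], "fingers": 0}, {"delta_pos": [0.0033, 0.0017, 0.15], "turn": [0, 0.0003, 0.0015], "fingers": 0}, {"delta_pos": [0.0033, 0.0017, 0.1833], "turn": [0, 0.0003, 0.0015], "fingers": 0.1}, {"delta_pos": [0.0033, 0.0017, 0.1917], "turn": [0, 0.0003, 0.0015], "fingers": 0.2}, {"delta_pos": [0.0033, 0.0017, 0.1917], "turn": [0, 0.0003, 0.0015], "fingers": 0.3}, {"delta_pos": [0.0033, 0.0017, 0.1917], "turn": [0, 0.0003, 0.0015], "fingers": 0.35}]}}

```text
clock: 22.05
position: [0.585, 0.1708, 0.0209]
ee_rot: [0.952, 0.306, 0.001, -0.0]
ft_force: [0.2, -0.6, 0.3]
grip_width: 0.648
grasp_force: 0.0
```

```bash
python3 -c "
from h import *;go(.5821,.1703,.0165,35.6)"
```

```text
now [0.585  0.1708 0.0209] psi 35.62 t 22.05 j7 -0.69
delta [-0.0027 -0.0013  0.0044] turn [ 0.0005 -0.0029  0.0004]
```

Scaled: 0.003 m / 0.6 = 0.005, -0.001 m / 0.6 = -0.0017, -0.001 rad / 4 = -0.0003.

Call:
{"api": "move_arm", "payload": {"plan": [{"delta_pos": [-0.0017, -0.0008, 0.005], "turn": [0, -0.0003, 0], "fingers": 0.35}, {"delta_pos": [-0.0017, -0.0008, 0.005], "turn": [0, -0.0003, 0], "fingers": 0.35}, {"delta_pos": [-0.0017, -0.0008, 0.005], "turn": [0, -0.0003, 0], "fingers": 0.4}, {"delta_pos": [-0.0017, -0.0008, 0.005], "turn": [0, -0.0003, 0], "fingers": 0.45}, {"delta_pos": [-0.0017, -0.0008, 0.005], "turn": [0, -0.0003, 0], "fingers": 0.62}, {"delta_pos": [-0.0017, -0.0008, 0.005], "turn": [0, -0.0003, 0], "fingers": 0.62}, {"delta_pos": [-0.0017, -0.0008, 0.005], "turn": [0, -0.0003, 0], "fingers": 0.62}]}}

```text
clock: 22.92
position: [0.5833, 0.1704, 0.0169]
ee_rot: [0.952, 0.306, 0.0, -0.0]
ft_force: [-1.1, 0.4, 5.3]
grip_width: 0.519
grasp_force: 40.6
```

```bash
python3 -c "
from h import *;go(.3924,.2489,.175,200)"
```

```text
now [0.5833 0.1704 0.0169] psi 35.6 t 22.93 j7 -0.69
delta [-0.1095 -0.1749 -0.1581] turn [ 6.0000e-04 -2.0000e-04 -2.8693e+00]
```

Scaled: -0.1749 m / 0.6 = -0.2915, -0.158 m / 0.6 = -0.2633, -2.869 rad / 4 = -0.7173.

Call:
{"api": "move_arm", "payload": {"plan": [{"delta_pos": [0, 0, -0.0833], "turn": [0, 0, 0], "fingers": 0.62}, {"delta_pos": [0, 0, -0.1833], "turn": [0, 0, 0], "fingers": 0.62}, {"delta_pos": [-0.1825, -0.2915, -0.2633], "turn": [0, 0, -0.7173], "fingers": 0.62}, {"delta_pos": [-0.1825, -0.2915, -0.2633], "turn": [0, 0, -0.7173], "fingers": 0.62}, {"delta_pos": [-0.1825, -0.2915, -0.2633], "turn": [0, 0, -0.7173], "fingers": 0.62}, {"delta_pos": [-0.1825, -0.2915, -0.2633], "turn": [0, 0, -0.7173], "fingers": 0.62}, {"delta_pos": [-0.1825, -0.2915, -0.2633], "turn": [0, 0, -0.7173], "fingers": 0.62}, {"delta_pos": [-0.1825, -0.2915, -0.2633], "turn": [0, 0, -0.7173], "fingers": 0.62}, {"delta_pos": [-0.1825, -0.2915, -0.2633], "turn": [0, 0, -0.7173], "fingers": 0.62}, {"delta_pos": [-0.1825, -0.2915, -0.2633], "turn": [0, 0, -0.7173], "fingers": 0.62}, {"delta_pos": [-0.1825, -0.2915, -0.2633], "turn": [0, 0, -0.7173], "fingers": 0.62}, {"delta_pos": [-0.1825, -0.2915, -0.2633], "turn": [0, 0, -0.7173], "fingers": 0.62}]}}

```text
clock: 24.42
position: [0.3922, 0.2487, 0.1744]
ee_rot: [0.374, 0.928, -0.002, -0.0]
ft_force: [0.8, 0.0, -0.9]
grip_width: 0.518
grasp_force: 41.3
```

```bash
python3 -c "
from h import *;go(.3924,.2489,.175,216.1)"
```

```text
now [0.3922 0.2487 0.1744] psi 136.11 t 24.43 j7 0.13
delta [-0.      0.0003 -0.0006] turn [-0.0031 -0.0016 -1.3962]
```

Scaled: -1.396 rad / 4 = -0.349.

Call:
{"api": "move_arm", "payload": {"plan": [{"delta_pos": [0, 0, 0], "turn": [0, 0, -0.349], "fingers": 0.62}, {"delta_pos": [0, 0, 0], "turn": [0, 0, -0.349], "fingers": 0.62}, {"delta_pos": [0, 0, 0], "turn": [0, 0, -0.349], "fingers": 0.62}, {"delta_pos": [0, 0, 0], "turn": [0, 0, -0.349], "fingers": 0.62}, {"delta_pos": [0, 0, 0], "turn": [0, 0, -0.349], "fingers": 0.62}, {"delta_pos": [0, 0, 0], "turn": [0, 0, -0.349], "fingers": 0.62}, {"delta_pos": [0, 0, 0], "turn": [0, 0, -0.349], "fingers": 0.62}, {"delta_pos": [0, 0, 0], "turn": [0, 0, -0.349], "fingers": 0.62}, {"delta_pos": [0, 0, 0], "turn": [0, 0, -0.349], "fingers": 0.62}, {"delta_pos": [0, 0, 0], "turn": [0, 0, -0.349], "fingers": 0.62}, {"delta_pos": [0, 0, 0], "turn": [0, 0, -0.349], "fingers": 0.62}]}}

```text
clock: 25.8
position: [0.3922, 0.2489, 0.1745]
ee_rot: [-0.306, 0.952, -0.001, -0.001]
ft_force: [0.1, -0.4, 0.0]
grip_width: 0.514
grasp_force: 41.3
```

```bash
python3 -c "
from h import *;go(.3924,.2489,.165,216.1);c=snap('w8')
m=rect(c,.0049,'w8r')
outline(m,(50,0,0),(255,95,60))"
```

```text
now [0.3922 0.2489 0.1745] psi -144.31 t 25.8 j7 1.52
delta [-0.0002 -0.0001  0.0095] turn [-0.0017 -0.0028 -0.0071]
blob [    0    69   320   491 76263]
tip x 77.75 end x -45.0
60 -40.0 11.0 mid -14.5
50 -40.0 15.75 mid -12.125
25 -32.0 22.5 mid -4.75
15 -21.5 23.5 mid 1.0
0 -20.75 34.25 mid 6.75
-15 -21.0 22.5 mid 0.75
-25 -20.25 21.5 mid 0.625
```

View pics/w8r.png

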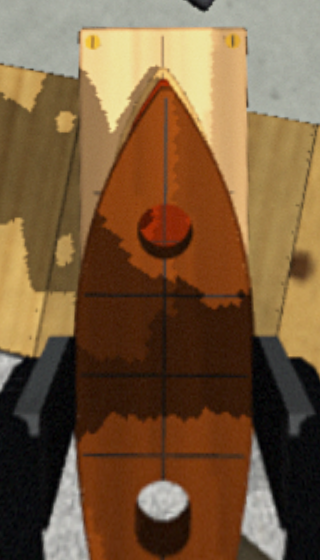

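In the rectified view brown is straight, with its cross at (164,376), about 1 mm ahead and 1 mm beside. Red and pale sit concentric below it.

Scaled: 0.092 m / 0.6 = 0.1533, -0.0006 m / 0.6 = -0.001, -0.007 rad / 4 = -0.0018.

Call:
{"api": "move_arm", "payload": {"plan": [{"delta_pos": [-0.001, 0, 0.0667], "turn": [0, 0, -0.0018], "fingers": 0.62}, {"delta_pos": [-0.001, 0, 0.125], "turn": [0, 0, -0.0018], "fingers": 0.62}, {"delta_pos": [-0.001, 0, 0.125], "turn": [0, 0, -0.0018], "fingers": 0.62}, {"delta_pos": [-0.001, 0, 0.125], "turn": [0, 0, -0.0018], "fingers": 0.62}, {"delta_pos": [-0.001, 0, 0.1417], "turn": [0, 0, -0.0018], "fingers": 0.62}, {"delta_pos": [-0.001, 0, 0.1533], "turn": [0, 0, -0.0018], "fingers": 0.62}, {"delta_pos": [-0.001, 0, 0.1533], "turn": [0, 0, -0.0018], "fingers": 0.62}]}}

```text
clock: 26.72
position: [0.3923, 0.249, 0.0823]
ee_rot: [-0.31, 0.951, -0.001, -0.001]
ft_force: [0.1, -0.8, -0.6]
grip_width: 0.517
grasp_force: 41.3
```

```bash
python3 -c "
from h import *;go(.3928,.2493,.0597,216.1)"
```

```text
now [0.3923 0.249  0.0823] psi -143.83 t 26.73 j7 1.85
delta [-0.0006 -0.      0.0226] turn [-0.0016 -0.0032  0.0013]
```

Scaled: 0.0225 m / 0.6 = 0.0375, 0.02 m / 0.6 = 0.0333, -0.003 rad / 4 = -0.0008.

Call:
{"api": "move_arm", "payload": {"plan": [{"delta_pos": [-0.0007, 0, 0.0133], "turn": [-0.0004, -0.0008, 0], "fingers": 0.62}, {"delta_pos": [-0.0007, 0, 0.025], "turn": [-0.0004, -0.0008, 0], "fingers": 0.62}, {"delta_pos": [-0.0007, 0, 0.0333], "turn": [-0.0004, -0.0008, 0], "fingers": 0.62}, {"delta_pos": [-0.0007, 0, 0.0375], "turn": [-0.0004, -0.0008, 0], "fingers": 0.62}, {"delta_pos": [-0.0007, 0, 0.0375], "turn": [-0.0004, -0.0008, 0], "fingers": 0.62}, {"delta_pos": [-0.0007, 0, 0.0375], "turn": [-0.0004, -0.0008, 0], "fingers": 0.62}]}}

```text
clock: 27.48
position: [0.393, 0.2492, 0.0601]
ee_rot: [-0.31, 0.951, -0.0, 0.0]
ft_force: [-0.1, -0.3, -1.1]
grip_width: 0.515
grasp_force: 41.3
```

```bash
python3 -c "
from h import *;go(.5118,-.4072,.175,60)"
```

```text
now [0.393  0.2492 0.0601] psi -143.84 t 27.48 j7 1.89
delta [ 0.2914 -0.6001 -0.1148] turn [6.0000e-04 5.0000e-04 2.7255e+00]
```

Scaled: -0.6 m / 0.6 = -1, 0.2914 m / 0.6 = 0.4857, 2.725 rad / 4 = 0.6813.

Call:
{"api": "move_arm", "payload": {"plan": [{"delta_pos": [0, 0, 0], "turn": [0, 0, 0], "fingers": 0.25}, {"delta_pos": [0, 0, 0], "turn": [0, 0, 0], "fingers": 0.2}, {"delta_pos": [0, 0, -0.0083], "turn": [0, 0, 0], "fingers": 0}, {"delta_pos": [0, 0, -0.1], "turn": [0, 0, 0], "fingers": 0}, {"delta_pos": [0, 0, -0.1917], "turn": [0, 0, 0], "fingers": 0}, {"delta_pos": [0.4857, -1, -0.1917], "turn": [0, 0, 0.6813], "fingers": 0}, {"delta_pos": [0.4857, -1, -0.1917], "turn": [0, 0, 0.6813], "fingers": 0}, {"delta_pos": [0.4857, -1, -0.1917], "turn": [0, 0, 0.6813], "fingers": 0}, {"delta_pos": [0.4857, -1, -0.1917], "turn": [0, 0, 0.6813], "fingers": 0}, {"delta_pos": [0.4857, -1, -0.1917], "turn": [0, 0, 0.6813], "fingers": 0}, {"delta_pos": [0.4857, -1, -0.1917], "turn": [0, 0, 0.6813], "fingers": 0}, {"delta_pos": [0.4857, -1, -0.1917], "turn": [0, 0, 0.6813], "fingers": 0}]}}

```text
clock: 28.98
position: [0.4562, -0.1199, 0.175]
ee_rot: [0.25, 0.968, 0.003, -0.007]
ft_force: [-0.4, 1.4, 1.8]
grip_width: 1.0
grasp_force: 0.0
```

```bash
python3 -c "
from h import *
from workcell import camera
go(.5118,-.4072,.175,41.3)
c=camera('top')
z=c['range_z']
def xyz(u,v):
    return c['R'].T@(z[v,u]*np.array([(u-c['cx'])/c['fx'],(v-c['cy'])/c['fy'],1])-c['t'])
print([np.round(xyz(u,v),4) for u,v in [(209,255),(211,254),(213,259),(205,250),(208,262)]])"
```

```text
now [ 0.4562 -0.1199  0.175 ] psi 151.09 t 28.98 j7 1.34
delta [-0.1875 -0.2246 -0.0037] turn [-0.0134 -0.0134  1.9162]
[array([0.3952, 0.24  , 0.0609]), array([0.398 , 0.2349, 0.0589]), array([0.3838, 0.2292, 0.0574]), array([0.4093, 0.2537, 0.0512]), array([0.3752, 0.2442, 0.0528])]
```

Scaled: -0.2246 m / 0.6 = -0.3743, -0.1875 m / 0.6 = -0.3125, 1.916 rad / 4 = 0.479.

Call:
{"api": "move_arm", "payload": {"plan": [{"delta_pos": [-0.3125, -0.3743, 0], "turn": [0, 0, 0.479], "fingers": 0}, {"delta_pos": [-0.3125, -0.3743, 0], "turn": [0, 0, 0.479], "fingers": 0}, {"delta_pos": [-0.3125, -0.3743, 0], "turn": [0, 0, 0.479], "fingers": 0}, {"delta_pos": [-0.3125, -0.3743, 0], "turn": [0, 0, 0.479], "fingers": 0}, {"delta_pos": [-0.3125, -0.3743, 0], "turn": [0, 0, 0.479], "fingers": 0}, {"delta_pos": [-0.3125, -0.3743, 0], "turn": [0, 0, 0.479], "fingers": 0}, {"delta_pos": [-0.3125, -0.3743, 0], "turn": [0, 0, 0.479], "fingers": 0}, {"delta_pos": [-0.3125, -0.3743, 0], "turn": [0, 0, 0.479], "fingers": 0}, {"delta_pos": [-0.3125, -0.3743, 0], "turn": [0, 0, 0.479], "fingers": 0}, {"delta_pos": [-0.3125, -0.3743, 0], "turn": [0, 0, 0.479], "fingers": 0}, {"delta_pos": [-0.3125, -0.3743, 0], "turn": [0, 0, 0.479], "fingers": 0}, {"delta_pos": [-0.3125, -0.3743, 0], "turn": [0, 0, 0.479], "fingers": 0}]}}

```text
clock: 30.52
position: [0.5119, -0.406, 0.1719]
ee_rot: [0.935, 0.355, -0.006, -0.006]
ft_force: [0.1, 0.0, 0.9]
grip_width: 0.999
grasp_force: 0.0
```

```bash
python3 -c "
from h import *;go(.5118,-.4072,.018,41.3);c=snap('w9')
m=rect(c,c['pos'][2]-.012,'w9r');outline(m,(0,0,0),(55,45,45))"
```

```text
now [ 0.5119 -0.406   0.1719] psi 41.56 t 30.52 j7 0.29
delta [0.0003 0.0032 0.1539] turn [-0.0151  0.0076  0.0044]
blob [   97   122   161   438 51302]
tip x 64.5 end x -45.0
60 1.0 9.5 mid 5.25
50 -4.75 14.5 mid 4.875
25 -13.5 22.25 mid 4.375
15 -14.75 23.5 mid 4.375
0 -15.25 24.0 mid 4.375
-15 -14.75 23.75 mid 4.5
-25 -14.0 22.75 mid 4.375
```

Scaled: 0.151 m / 0.6 = 0.2517, 0.0032 m / 0.6 = 0.0053, -0.015 rad / 4 = -0.0038.

Call:
{"api": "move_arm", "payload": {"plan": [{"delta_pos": [0, 0.0053, 0.0833], "turn": [-0.0038, 0.0019, 0.001], "fingers": 0}, {"delta_pos": [0, 0.0053, 0.1667], "turn": [-0.0038, 0.0019, 0.001], "fingers": 0}, {"delta_pos": [0, 0.0053, 0.2167], "turn": [-0.0038, 0.0019, 0.001], "fingers": 0}, {"delta_pos": [0, 0.0053, 0.2467], "turn": [-0.0038, 0.0019, 0.001], "fingers": 0.2}, {"delta_pos": [0, 0.0053, 0.2517], "turn": [-0.0038, 0.0019, 0.001], "fingers": 0.3}, {"delta_pos": [0, 0.0053, 0.2517], "turn": [-0.0038, 0.0019, 0.001], "fingers": 0.35}, {"delta_pos": [0, 0.0053, 0.2517], "turn": [-0.0038, 0.0019, 0.001], "fingers": 0.35}]}}

```text
clock: 31.45
position: [0.5121, -0.4083, 0.0218]
ee_rot: [0.936, 0.352, 0.001, 0.001]
ft_force: [0.2, -0.4, 0.9]
grip_width: 0.655
grasp_force: 0.0
```

```bash
python3 -c "
from h import *;go(.5118,-.4072,.018,41.3)"
```

```text
now [ 0.5121 -0.4083  0.0218] psi 41.27 t 31.45 j7 0.37
delta [ 0.0005 -0.001   0.0038] turn [ 0.0016 -0.0009 -0.0005]
```

Scaled: 0.003 m / 0.6 = 0.005, -0.001 m / 0.6 = -0.0017, 0.001 rad / 4 = 0.0003.

Call:
{"api": "move_arm", "payload": {"plan": [{"delta_pos": [0, -0.0017, 0.005], "turn": [0.0003, 0, 0], "fingers": 0.35}, {"delta_pos": [0, -0.0017, 0.005], "turn": [0.0003, 0, 0], "fingers": 0.4}, {"delta_pos": [0, -0.0017, 0.005], "turn": [0.0003, 0, 0], "fingers": 0.45}, {"delta_pos": [0, -0.0017, 0.005], "turn": [0.0003, 0, 0], "fingers": 0.52}, {"delta_pos": [0, -0.0017, 0.005], "turn": [0.0003, 0, 0], "fingers": 0.7}, {"delta_pos": [0, -0.0017, 0.005], "turn": [0.0003, 0, 0], "fingers": 0.7}, {"delta_pos": [0, -0.0017, 0.005], "turn": [0.0003, 0, 0], "fingers": 0.7}]}}

```text
clock: 32.33
position: [0.5111, -0.4072, 0.018]
ee_rot: [0.936, 0.352, 0.0, -0.0]
ft_force: [-0.6, -0.4, 6.2]
grip_width: 0.441
grasp_force: 40.4
```

```bash
python3 -c "
from h import *;go(.3924,.2489,.195,205)"
```

```text
now [ 0.5111 -0.4072  0.018 ] psi 41.25 t 32.33 j7 0.37
delta [ 0.3435 -0.5716 -0.1765] turn [ 9.000e-04 -8.000e-04 -2.858e+00]
```

Scaled: -0.5716 m / 0.6 = -0.9527, 0.3435 m / 0.6 = 0.5725, -2.858 rad / 4 = -0.7145.

Call:
{"api": "move_arm", "payload": {"plan": [{"delta_pos": [0, 0, -0.0833], "turn": [0, 0, 0], "fingers": 0.7}, {"delta_pos": [0, 0, -0.1833], "turn": [0, 0, 0], "fingers": 0.7}, {"delta_pos": [0.5725, -0.9527, -0.2933], "turn": [0, 0, -0.7145], "fingers": 0.7}, {"delta_pos": [0.5725, -0.9527, -0.2933], "turn": [0, 0, -0.7145], "fingers": 0.7}, {"delta_pos": [0.5725, -0.9527, -0.2933], "turn": [0, 0, -0.7145], "fingers": 0.7}, {"delta_pos": [0.5725, -0.9527, -0.2933], "turn": [0, 0, -0.7145], "fingers": 0.7}, {"delta_pos": [0.5725, -0.9527, -0.2933], "turn": [0, 0, -0.7145], "fingers": 0.7}, {"delta_pos": [0.5725, -0.9527, -0.2933], "turn": [0, 0, -0.7145], "fingers": 0.7}, {"delta_pos": [0.5725, -0.9527, -0.2933], "turn": [0, 0, -0.7145], "fingers": 0.7}, {"delta_pos": [0.5725, -0.9527, -0.2933], "turn": [0, 0, -0.7145], "fingers": 0.7}, {"delta_pos": [0.5725, -0.9527, -0.2933], "turn": [0, 0, -0.7145], "fingers": 0.7}, {"delta_pos": [0.5725, -0.9527, -0.2933], "turn": [0, 0, -0.7145], "fingers": 0.7}]}}

```text
clock: 33.83
position: [0.4045, 0.1773, 0.1875]
ee_rot: [0.314, 0.949, 0.0, -0.003]
ft_force: [1.4, -1.8, -0.1]
grip_width: 0.444
grasp_force: 40.5
```

```bash
python3 -c "
from h import *;go(.3926,.2491,.18,216.1)"
```

```text
now [0.4045 0.1773 0.1875] psi 143.36 t 33.83 j7 0.33
delta [0.0524 0.0505 0.0078] turn [ 0.0025 -0.0059 -1.2696]
```

Scaled: 0.0524 m / 0.6 = 0.0873, 0.0505 m / 0.6 = 0.0842, -1.27 rad / 4 = -0.3175.

Call:
{"api": "move_arm", "payload": {"plan": [{"delta_pos": [0.0873, 0.0842, 0], "turn": [0, 0, -0.3175], "fingers": 0.7}, {"delta_pos": [0.0873, 0.0842, 0], "turn": [0, 0, -0.3175], "fingers": 0.7}, {"delta_pos": [0.0873, 0.0842, 0], "turn": [0, 0, -0.3175], "fingers": 0.7}, {"delta_pos": [0.0873, 0.0842, 0], "turn": [0, 0, -0.3175], "fingers": 0.7}, {"delta_pos": [0.0873, 0.0842, 0], "turn": [0, 0, -0.3175], "fingers": 0.7}, {"delta_pos": [0.0873, 0.0842, 0], "turn": [0, 0, -0.3175], "fingers": 0.7}, {"delta_pos": [0.0873, 0.0842, 0], "turn": [0, 0, -0.3175], "fingers": 0.7}, {"delta_pos": [0.0873, 0.0842, 0], "turn": [0, 0, -0.3175], "fingers": 0.7}, {"delta_pos": [0.0873, 0.0842, 0], "turn": [0, 0, -0.3175], "fingers": 0.7}, {"delta_pos": [0.0873, 0.0842, 0], "turn": [0, 0, -0.3175], "fingers": 0.7}, {"delta_pos": [0.0873, 0.0842, 0], "turn": [0, 0, -0.3175], "fingers": 0.7}]}}

```text
clock: 35.2
position: [0.3938, 0.2473, 0.1873]
ee_rot: [-0.307, 0.952, 0.001, -0.002]
ft_force: [0.4, 0.2, -0.6]
grip_width: 0.442
grasp_force: 40.5
```

```bash
python3 -c "
from h import *;go(.3928,.2493,.18,216.1);c=snap('w10')
m=rect(c,.006,'w10r');outline(m,(0,0,0),(50,42,42))
g=m[:,150:180].astype(int).sum(2).mean(1)
b=cv2.inRange(m,np.array((0,0,0)),np.array((50,42,42)))
col=m[:,164].astype(int);print([(95-r*.25,col[r].tolist()) for r in range(100,440,8)])"
```

```text
now [0.3938 0.2473 0.1873] psi -144.27 t 35.2 j7 1.54
delta [-0.0003  0.0022  0.0073] turn [ 0.0035 -0.004  -0.0064]
blob [    0   118   320   442 75489]
tip x 65.5 end x -45.0
60 -3.75 5.0 mid 0.625
50 -9.25 10.75 mid 0.75
25 -16.75 18.25 mid 0.75
15 -18.0 19.5 mid 0.75
0 -34.75 36.25 mid 0.75
-15 -40.0 39.75 mid -0.125
-25 -40.0 39.75 mid -0.125
[(70.0, [161, 76, 20]), (68.0, [162, 78, 23]), (66.0, [132, 62, 21]), (64.0, [30, 13, 6]), (62.0, [59, 46, 41]), (60.0, [68, 59, 53]), (58.0, [68, 55, 51]), (56.0, [66, 56, 50]), (54.0, [65, 56, 51]), (52.0, [69, 58, 50]), (50.0, [63, 54, 47]), (48.0, [61, 51, 46]), (46.0, [61, 51, 46]), (44.0, [65, 53, 49]), (42.0, [140, 72, 26]), (40.0, [140, 67, 18]), (38.0, [125, 59, 14]), (36.0, [125, 58, 19]), (34.0, [115, 57, 23]), (32.0, [117, 53, 16]), (30.0, [14, 10, 8]), (28.0, [48, 40, 35]), (26.0, [49, 40, 36]), (24.0, [27, 22, 19]), (22.0, [25, 20, 18]), (20.0, [27, 21, 17]), (18.0, [21, 13, 9]), (16.0, [21, 18, 15]), (14.0, [18, 16, 12]), (12.0, [19, 14, 13]), (10.0, [16, 14, 10]), (8.0, [19, 16, 15]), (6.0, [15, 16, 10]), (4.0, [18, 16, 12]), (2.0, [17, 14, 9]), (0.0, [18, 16, 16]), (-2.0, [19, 15, 12]), (-4.0, [15, 11, 7]), (-6.0, [18, 14, 11]), (-8.0, [17, 11, 11]), (-10.0, [30, 22, 17]), (-12.0, [36, 27, 23]), (-14.0, [34, 23, 17])]
```

```bash
python3 -c "
from h import *;go(.3921,.2489,.1,216.1)"
```

```text
now [0.3939 0.2473 0.1873] psi -144.26 t 35.25 j7 1.54
delta [0.0002 0.002  0.0873] turn [ 0.0034 -0.004  -0.0062]
```

Scaled: 0.087 m / 0.6 = 0.145, 0.002 m / 0.6 = 0.0033, -0.0062 rad / 4 = -0.0016.

Call:
{"api": "move_arm", "payload": {"plan": [{"delta_pos": [0.0003, 0.0033, 0.0667], "turn": [0.0009, -0.001, -0.0016], "fingers": 0.7}, {"delta_pos": [0.0003, 0.0033, 0.1333], "turn": [0.0009, -0.001, -0.0016], "fingers": 0.7}, {"delta_pos": [0.0003, 0.0033, 0.145], "turn": [0.0009, -0.001, -0.0016], "fingers": 0.7}, {"delta_pos": [0.0003, 0.0033, 0.145], "turn": [0.0009, -0.001, -0.0016], "fingers": 0.7}, {"delta_pos": [0.0003, 0.0033, 0.145], "turn": [0.0009, -0.001, -0.0016], "fingers": 0.7}]}}

```text
clock: 35.88
position: [0.3928, 0.2496, 0.1017]
ee_rot: [-0.31, 0.951, 0.001, 0.001]
ft_force: [-0.1, 0.8, 0.9]
grip_width: 0.446
grasp_force: 40.5
```

```bash
python3 -c "
from h import *;go(.3922,.2489,.0732,216.1)"
```

```text
now [0.3928 0.2496 0.1017] psi -143.86 t 35.88 j7 1.71
delta [ 0.0009 -0.0002  0.0285] turn [0.0009 0.002  0.0007]
```

Scaled: 0.0285 m / 0.6 = 0.0475, 0.026 m / 0.6 = 0.0433, 0.001 rad / 4 = 0.0003.

Call:
{"api": "move_arm", "payload": {"plan": [{"delta_pos": [0.0013, 0, 0], "turn": [0.0001, 0.0003, 0], "fingers": 0.7}, {"delta_pos": [0.0013, 0, 0.0133], "turn": [0.0001, 0.0003, 0], "fingers": 0.7}, {"delta_pos": [0.0013, 0, 0.025], "turn": [0.0001, 0.0003, 0], "fingers": 0.7}, {"delta_pos": [0.0013, 0, 0.035], "turn": [0.0001, 0.0003, 0], "fingers": 0.7}, {"delta_pos": [0.0013, 0, 0.0433], "turn": [0.0001, 0.0003, 0], "fingers": 0.7}, {"delta_pos": [0.0013, 0, 0.0475], "turn": [0.0001, 0.0003, 0], "fingers": 0.7}, {"delta_pos": [0.0013, 0, 0.0475], "turn": [0.0001, 0.0003, 0], "fingers": 0.7}]}}

```text
clock: 36.75
position: [0.3914, 0.2483, 0.0719]
ee_rot: [-0.31, 0.951, -0.0, -0.001]
ft_force: [-2.7, -0.5, 3.8]
grip_width: 0.448
grasp_force: 40.8
```

Scaled: -0.178 m / 0.6 = -0.2967, -0.14 m / 0.6 = -0.2333.

Call:
{"api": "move_arm", "payload": {"plan": [{"delta_pos": [0, 0, 0], "turn": [0, 0, 0], "fingers": 0.4}, {"delta_pos": [0, 0, 0], "turn": [0, 0, 0], "fingers": 0.3}, {"delta_pos": [0, 0, 0], "turn": [0, 0, 0], "fingers": 0.2}, {"delta_pos": [0, 0, -0.0333], "turn": [0, 0, 0], "fingers": 0}, {"delta_pos": [0, 0, -0.1333], "turn": [0, 0, 0], "fingers": 0}, {"delta_pos": [0, 0, -0.2333], "turn": [0, 0, 0], "fingers": 0}, {"delta_pos": [-0.0667, 0, -0.2967], "turn": [0, 0, 0], "fingers": 0}, {"delta_pos": [-0.0667, 0, -0.2967], "turn": [0, 0, 0], "fingers": 0}, {"delta_pos": [-0.0667, 0, -0.2967], "turn": [0, 0, 0], "fingers": 0}]}}

```text
clock: 37.88
position: [0.4234, 0.2718, 0.249]
ee_rot: [-0.31, 0.951, -0.001, -0.001]
ft_force: [0.3, 0.2, -1.3]
grip_width: 1.001
grasp_force: 0.0
```

```bash
python3 -c "
from h import *
from workcell import camera
c=snap('w11');print(c['pos']);s=camera('scene')
im=c['color'][0:300,200:440,::-1]
sc=cv2.resize(s['color'][130:205,205:280,::-1],(400,400),interpolation=cv2.INTER_CUBIC)
a=cv2.resize(im,(320,400))
cv2.imwrite('pics/final.png',np.hstack([a,sc]))"
```

```text
[0.42341784 0.27177165 0.24904193]
```

View pics/final.png

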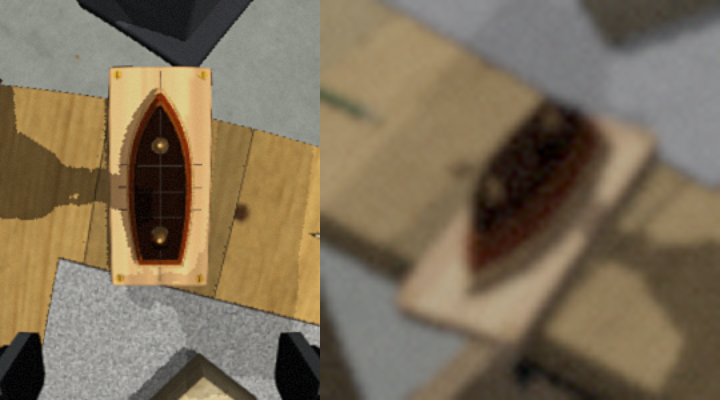

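The final view shows all four lifts nested, bows toward the drawn bow, with both dowel tips showing through at (160,145) and (160,237). I'll check the top's flatness by depth.

Run:
```python
from h import *
c=dict(np.load("w11.npz"));z=c["range_z"];T=c["tool_from_camera"];R=Ro.from_quat(c["q"]).as_matrix()
for x,y in[(150,120),(170,170),(148,190),(172,200),(160,210),(148,250),(172,250),(160,125)]:
    u,v=int(x*.75+200),int(y*.75);d=np.array([u-c["cx"],v-c["cy"]]);r=np.hypot(*d);th=r/c["fx"]
    p=z[v,u]*np.array([*(d/r*np.tan(th)),1]);print((x,y),np.round(R@(T[:3,:3]@p+T[:3,3])+c["pos"],4))
```

```text
(150, 120) [0.3515 0.211  0.0643]
(170, 170) [0.3731 0.2455 0.0641]
(148, 190) [0.3951 0.2414 0.0647]
(172, 200) [0.3908 0.261  0.0665]
(160, 210) [0.4022 0.2579 0.0657]
(148, 250) [0.433  0.2689 0.0669]
(172, 250) [0.4221 0.2842 0.0661]
(160, 125) [0.3494 0.2193 0.0658]
```

The top is flat at z = 0.066, which is the board plus four lifts seated.

```bash
python3 -c "
from workcell import hand_in;print(hand_in())"
```

```text
the job is handed in; nothing more can be done
None
```

All four lifts are seated flat on both dowels, widest to narrowest (pale, red, brown, dark), with every bow over the drawn bow. The bystanders were left alone, and the job was handed in at about 38 s on the robot's clock.

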